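# Shut off the print-drying lamps at the inking bench

## Robot

A 6-joint arm with a two-finger parallel gripper is mounted at the origin on the work surface. World frame = base frame: x ahead of the robot, y to its left, z up, the work surface at z = 0. Lengths are in m, angles in degrees, forces in N, time in s.
With the tool pointing down it reaches from about 0.25 to 0.725 m from the base axis. Payload 9.7 kg.
Tool frame: the origin (TCP) lies between the finger pads; the fingertips stand 11 mm ahead of it and the grasp point (between the pads) lies 8 mm behind it; z points along the fingers, y is the direction in which the jaws open and shut (so a half turn about z gives the same grasp; the last joint's range is limited). The gripper opens to 85 mm and grips with 20 to 120 N. Pads are 22 mm wide; open, the fingers measure 114 mm over their backs; the gripper's body (76 mm by 85 mm) begins 54 mm behind the grasp point. The pads swing forward as they close: fully open they stand 13 mm farther back than shut.
Start: joints at [74.083, 4.979, 10.078, 95.1, 0, 90], TCP at [0.151, 0.529, 0.242] pointing down, gripper open.
Joint ranges: [-179.16, 179.16], [-48.56, 103.87], [-65.8, 70.77], [-126.05, 130.52], [-82.76, 87.17], [-180, 180]. Speed limits (degrees/s): [127.2, 127.2, 147.25, 180, 180, 180].

## Interface

Orientations are given as [roll, pitch, yaw] about the fixed x, y, z axes, in that order (R = Rz(yaw) Ry(pitch) Rx(roll)).
In Python, from workcell import bot gives the robot as it stands.
- The arm moves only by the tool play_rows, never from a script. Its argument "targets" is a list of rows, each an object of numbers: "fingers": the gripper command: -1 is shut, 1 is fully open, values between are in proportion; "x", "y", "z": the shift along the tool's x, y, z in m; "wx", "wy", "wz": the turn, a rotation vector about the tool's x, y, z in degrees. In form: [{"fingers": .., "x": .., "y": .., "z": .., "wx": .., "wy": .., "wz": ..}, ...]. A call has 1 to 20 rows; each row is the pose to reach, as a shift and turn from the pose commanded when the call began, along the tool's axes at that moment; what a row does not reach only later rows make up. A row lasts 1/12 s, in which the tool goes at most 41.7 mm and 7.16 degrees, less where a joint would pass 70% of its speed; a pose out of reach is approached as far as the arm can. A call with a gripper value outside its range is refused whole. The fingers move at their own pace and stop on an object; "grip_force" is the grip in N (left out, the last holds). Time passes only in rows, so rows that repeat a pose let the fingers close. It gives the time, the measured TCP pose, the force and the opening at its end, in the units of the state.
- bot.get_obs(): the state, without advancing time (a new reading comes with each control period).
- bot.camera(name): name is "scene" or "top" or "wrist"; returns (picture, depth): 420x560x3 uint8, blue, green, red; 420x560 float32, m along the optical axis (not along the pixel's ray), 0 where there is no reading.
- bot.get_calibration(name): a dict with "fx", "fy", "cx", "cy" (pixels), "camera_from_world" (4x4, takes a point from world to camera coordinates). Camera axes: x right, y down, z forward; pixel columns grow to the right and rows downward; lengths in m; the calibration is good to about 2 mm. The wrist camera is an equidistant fisheye: a pixel r from the principal point sees the ray r / f radians off the axis. A picture is of the moment at which its call begins: read the wrist's pose just before it. get_calibration takes no time and is no camera call; for the wrist camera it gives the pose at the moment of the call.
- bot.job_done(): hands the job in, once; it reports no verdict.
Trained networks look in the newest picture that a camera, given by its name, has taken for a name from the list of things; names that differ only in an ending like _2 or _b are one class to them, and where a whole thing is asked for, a point or a joint stands for the part that bears it (a point fixed in the world has none). Each returns a list of dicts, best first, with "confidence" (0 to 1); they miss things now and then, are a little off and sometimes report something else, mostly with a low value. They report only what shows in the picture. A call takes as long as a camera call.
- bot.look_for(query, camera): "extent" ([left, top, right, bottom] in pixels, round what is visible of it).
- bot.outline_of(query, camera): "region" (420x560 bool, what is visible of it) and "extent" ([left, top, right, bottom] in pixels, round what is visible of it).
- bot.place_of(query, camera): "point" ([row, column] in pixels: a listed point, or the origin of a listed thing).
The state is a dict: "time": time; "q": joint angles; "qd": joint speeds; "joint_efforts": joint torques, N m; "ee_pos": TCP position; "tcp_rot": TCP orientation; "wrist_force": force on the tool from outside, world axes, zero at the start; "torque": the same for the moment, N m; "opening": finger opening in m.
Only numpy, scipy, OpenCV 4.12 (cv2) and the standard library are available. Lean on these libraries where they do the work, as an engineer would, in place of code of your own. Each camera call takes 0.05 s, during which the arm holds its last target.

## Task

Shut down the print-drying lamps for the night. The brayer (ink roller) was left lying on the clear guard of the switch console: lay it flat in the blue tray without dropping it, swing the guard up until it stands about upright, and fold all five white lamp toggles off in a single drag of a finger along the row towards the red toggle, without lifting the finger away before the last one is off. Leave the red extractor-fan toggle on, then shut the guard fully again, and do not disturb the tins, bottle, cup, brush and palette knives around.

Things in the scene. Friction and masses are not known exactly. Their poses are not given: they have to be found in the camera images.
- console: Switch console fixed on the table: open grey steel box 150 mm deep (x) by 380 mm wide (y), rim 70 mm above the table, walls 5 mm; inside, a black panel 34 mm above the table. Origin: centre of the underside; x points from its front (robot side) to its back, y along the toggle row from the first white toggle to the red one, z up. Place and yaw vary. The six toggles stand on its middle line (x = 0).
- guard (a joint): Clear plastic guard lid, 150 x 380 x 6 mm, closing the console. Hinged along the console's back edge. 0 = shut flat on the rim, grows as the front edge is lifted up and back; 1.57 = upright, 1.9 = its stop. A stiff hinge: it stays at any angle it is left at; about 2 to 3 N at the tab moves it.
- guard_tab (a point): Point to grip on the orange tab at the middle of the guard's front edge: tab 30 mm wide along the edge, 12 mm thick, sticking out 45 mm; this point is 30 mm out from the edge, 180 mm from the hinge line. Guard shut: it points to the robot, 70 mm above the table; guard upright: it points up. Axes are the guard's: -x from hinge to tab, y along the hinge.
- guard_hinge (a point): Middle of the hinge line, fixed, on the console's back top edge 70 mm above the table; the hinge runs along the console's y.
- lamp1 (a joint): White lamp toggle 1 of 5, pivot at console y = -110 mm, 34 mm above the table. 0 = on, almost upright (leaning 0.15 rad away from the red toggle); folds along the row towards the red toggle only; off from 0.75, stop at 1.2. Stays where left; about 1 N at the tip moves it.
- lamp2 (a joint): White lamp toggle 2 of 5, pivot at console y = -70 mm, 34 mm above the table. 0 = on, almost upright (leaning 0.15 rad away from the red toggle); folds along the row towards the red toggle only; off from 0.75, stop at 1.2. Stays where left; about 1 N at the tip moves it.
- lamp3 (a joint): White lamp toggle 3 of 5, pivot at console y = -30 mm, 34 mm above the table. 0 = on, almost upright (leaning 0.15 rad away from the red toggle); folds along the row towards the red toggle only; off from 0.75, stop at 1.2. Stays where left; about 1 N at the tip moves it.
- lamp4 (a joint): White lamp toggle 4 of 5, pivot at console y = 10 mm, 34 mm above the table. 0 = on, almost upright (leaning 0.15 rad away from the red toggle); folds along the row towards the red toggle only; off from 0.75, stop at 1.2. Stays where left; about 1 N at the tip moves it.
- lamp5 (a joint): White lamp toggle 5 of 5, pivot at console y = 50 mm, 34 mm above the table. 0 = on, almost upright (leaning 0.15 rad away from the red toggle); folds along the row towards the red toggle only; off from 0.75, stop at 1.2. Stays where left; about 1 N at the tip moves it.
- fan (a joint): Red extractor-fan toggle of the same make, set apart at console y = 145 mm behind a white line across the panel at y = 97 mm: 0 = on and upright, 1.2 = folded off. Must stay on.
- lamp1_tip (a point): Tip of lamp toggle 1, the first of the row. Each toggle is a paddle 16 mm wide (across the row), 7 mm thick and 30 mm long, pivoted at the panel; upright its tip is 64 mm above the table, folded to the stop its highest point is about 52 mm above the table.
- lamp5_tip (a point): Tip of lamp toggle 5, the last white one; the red toggle stands 95 mm farther along.
- fan_tip (a point): Tip of the red extractor-fan toggle.
- brayer: Brayer (ink roller), 0.25 kg, lying on the shut guard on roller and pommel, handle level, its axis 20 mm up. Black roller 40 mm diameter, 80 mm wide (91 mm over the steel fork), wooden handle 24 mm diameter, pommel 40 mm. Origin: under the handle at the resting surface; x along the handle to the roller (axis at x = 75 mm, front at 95 mm, pommel end at -96 mm), y along the roller, z up.
- brayer_grip (a point): On the handle's axis near the balance point, halfway along the brayer's length (at brayer x = -10 mm, z = 20 mm): the place to grip, across the handle. The plain handle runs from x = -75 to 25 mm.
- tray: Blue plastic brayer tray with a grey felt floor, fixed to the table: outside 260 mm (x) by 150 mm (y), rim 20 mm high, walls 5 mm, floor 5 mm above the table. Origin: centre of the underside. Its place and yaw vary.
- knife: Bystander: palette knife lying on the table in the gap between tray and console.
- knife2: Bystander: palette knife lying beyond the tray's outer side.
- brush: Bystander: paint brush lying before the console.
- tin_black: Bystander: ink tin, 80 mm diameter, 70 mm high, black lid; stands behind the tray. The three tins may stand in any order.
- tin_red: Bystander: ink tin of the same size, red lid.
- tin_yellow: Bystander: ink tin of the same size, yellow lid.
- oil: Bystander: green glass bottle, 60 mm diameter, 190 mm high, at the left of the console.
- jar: Bystander: blue ceramic cup, 70 mm diameter, 90 mm high, at the left of the console.

How it is judged (in metres and radians):
On the way, in this order (a step that is already met when the one before it is completed fails the run):
1. the brayer lies in the tray, let go (x of brayer_grip in the frame of tray between -0.07 and 0.07 m and y of brayer_grip in the frame of tray between -0.06 and 0.06 m and z of brayer in the frame of tray between 0.001 and 0.009 m and angle between brayer's own z axis and vertical below 0.1 rad and contact force between brayer and the fingers below 0.05 N), for 0.2 s.
2. the guard stands open (value of joint guard above 1.3 rad), for 0.1 s.
3. all five lamp toggles are off, the fan still on, the guard still open (value of joint each of lamp1, lamp2, lamp3, lamp4, lamp5 above 0.75 rad and value of joint fan below 0.3 rad and value of joint guard above 1 rad), for 0.1 s.
At the end, for the whole second after the job is handed in: Guard below 0.08 rad; lamp toggles all beyond 0.75 rad; fan toggle below 0.3 rad; brayer released, still, flat on the tray floor (tilt below 0.1 rad, underside within 4 mm of the floor, grip point within 70 mm along and 60 mm across of the tray centre) (all of step 1 and value of joint guard below 0.08 rad and value of joint each of lamp1, lamp2, lamp3, lamp4, lamp5 above 0.75 rad and value of joint fan below 0.3 rad and linear speed of brayer below 0.02 m/s); the robot touches nothing.
It fails at once if the fan toggle is switched off (value of joint fan above 0.35 rad).
It fails at once if the finger is lifted away from the row (grasp point more than 125 mm above the table) while some lamp toggles are folded and others not yet (value of joint any of lamp1, lamp2, lamp3, lamp4, lamp5 above 0.6 rad and value of joint any of lamp1, lamp2, lamp3, lamp4, lamp5 below 0.5 rad and z of the grasp point in the frame of console above 0.125 m).
It fails at once if the brayer is dropped (faster than 0.6 m/s out of the fingers) (linear speed of brayer above 0.6 m/s and contact force between brayer and the fingers below 0.05 N).
It fails at once if a bystander is moved by more than 30 mm (distance of any of tin_black, tin_red, tin_yellow, oil, knife, knife2, brush, jar from where it was at the start of the episode above 0.03 m).
It also fails if it takes over 72 s, if anything falls off the work surface, if the arm or the gripper's body presses on something with over 40 N, if the wrist force passes 120 N, or if a joint passes its speed limit or range.

## Working session

There is one attempt and no reset: what is moved stays moved. The work goes in short steps, Python scripts to look and compute and a tool call to move; the robot and the scene stay as the last step left them, time stands still between calls to the robot, and variables do not carry over. Pictures are saved under pics/ and viewed, and the job is handed in when it is done.

Besides the shell and the picture viewer there is one more tool, called after "Emit:" as a command line: name --argument value ..., lists and objects as JSON in quotes. play_rows: Moves the arm, as the interface text tells. Its arguments: {"type":"object","properties":{"targets":{"type":"array","items":{"type":"object","properties":{"fingers":{"type":"number"},"x":{"type":"number"},"y":{"type":"number"},"z":{"type":"number"},"wx":{"type":"number"},"wy":{"type":"number"},"wz":{"type":"number"}}}},"grip_force":{"type":"number"}},"required":["targets"]}

```bash
ls; mkdir -p pics
cat > h.py <<'E'
import numpy as np, cv2
from workcell import bot
from scipy.spatial.transform import Rotation as R
def px2w(cam,row,col,depth=None,z=None):
    c=bot.get_calibration(cam); T=np.linalg.inv(np.array(c["camera_from_world"]))
    ray=np.array([(col-c["cx"])/c["fx"],(row-c["cy"])/c["fy"],1.0])
    if depth is not None: p=ray*depth
    else:
        o=T[:3,3]; d=T[:3,:3]@ray; return o+d*((z-o[2])/d[2])
    return T[:3,:3]@p+T[:3,3]
def w2px(cam,P):
    c=bot.get_calibration(cam); T=np.array(c["camera_from_world"]); p=T[:3,:3]@np.array(P)+T[:3,3]
    return np.array([c["fy"]*p[1]/p[2]+c["cy"], c["fx"]*p[0]/p[2]+c["cx"]])
def tcpR():
    o=bot.get_obs(); return np.array(o["ee_pos"]), R.from_euler('xyz',o["tcp_rot"],degrees=True)
def rel(P,Rt):
    "shift & rotvec in tool axes from the present pose"
    p,r=tcpR(); return np.round(r.inv().apply(np.array(P)-p),4), np.round((r.inv()*Rt).as_rotvec(degrees=True),2)
E
python3 - <<'E'
from h import *
for n in("scene","top","wrist"):
    im,d=bot.camera(n); cv2.imwrite(f"pics/{n}0.png",im)
    if n!="wrist":
        np.save(f"pics/{n}0.npy",d)
        for q in ["console","guard_tab","guard_hinge","lamp1_tip","lamp5_tip","fan_tip","brayer","brayer_grip","tray"]:
            r=bot.place_of(q,n)
            for x in r[:2]:
                row,col=x["point"]; dd=d[int(row),int(col)]
                print(n,q,np.round(x["point"],1),round(x["confidence"],2),np.round(px2w(n,row,col,dd),3))
print(bot.get_obs())
E
```

```text
pics
scene console [211.2 309.7] 0.74 [0.63  0.107 0.079]
scene guard_tab [171.3 293.3] 0.78 [0.47  0.152 0.078]
scene guard_tab [287.  276.7] 0.67 [ 0.787 -0.12   0.073]
scene guard_hinge [214.7 325. ] 0.74 [0.666 0.141 0.078]
scene fan_tip [311.6 221.7] 0.68 [ 0.766 -0.29   0.071]
scene brayer [206.4 295.8] 0.6 [0.601 0.072 0.098]
scene brayer_grip [201.1 293.7] 0.77 [0.586 0.073 0.109]
top console [213.6 223.8] 0.87 [0.575 0.145 0.113]
top guard_tab [249.6 225. ] 0.86 [0.483 0.145 0.075]
top guard_hinge [187.5 227.8] 0.66 [0.655 0.138 0.075]
top guard_hinge [250.5 449.5] 0.65 [ 0.478 -0.485 -0.004]
top lamp5_tip [216.2 224.7] 0.68 [0.57  0.143 0.102]
top lamp5_tip [189.8 229.7] 0.28 [0.648 0.133 0.073]
top fan_tip [256.6 338.4] 0.16 [ 0.466 -0.169 -0.   ]
top brayer [210.2 247.9] 0.88 [0.584 0.081 0.109]
top brayer_grip [209.3 250.8] 0.78 [0.585 0.073 0.114]
top brayer_grip [154.  339.5] 0.72 [ 0.748 -0.175  0.065]
top tray [285.  193.7] 0.75 [0.391 0.237 0.023]
top tray [235. 382.] 0.7 [ 0.525 -0.295  0.003]
{'time': 1.05, 'q': array([7.40821612e+01, 4.97719014e+00, 1.00802109e+01, 9.50997592e+01,
       3.72135955e-08, 9.00006429e+01]), 'qd': array([-0.08704659,  0.03307947,  0.0563188 , -0.03729091, -0.05167407,
       -0.03080055]), 'joint_efforts': array([ 1.06967007e-04, -5.20122886e+01,  4.64855611e+01,  2.32478982e-03,
        2.23101367e-06,  9.00674095e-07]), 'ee_pos': array([0.15084335, 0.52891465, 0.24231845]), 'tcp_rot': array([ 1.79996739e+02, -7.38080919e-08,  1.64081518e+02]), 'wrist_force': array([0.30322543, 0.96287383, 1.13433869]), 'torque': array([ 0.03109219, -0.03180386,  0.05553819]), 'opening': 0.08511496598425528}
```

View pics/top0.png

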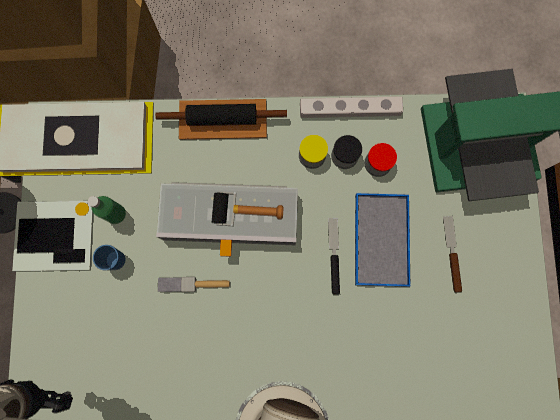

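View pics/scene0.png

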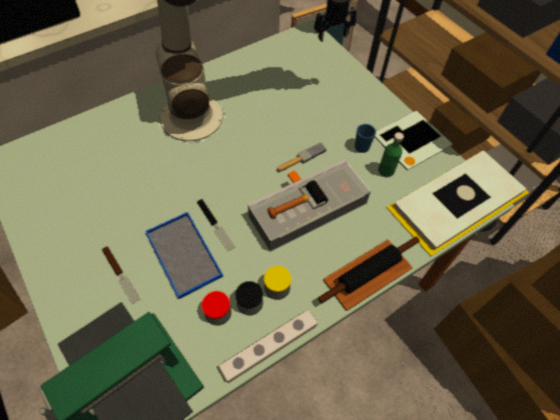

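The top view shows the console at about (213,228) with its tab at the front (248,226). The brayer lies on the guard with its roller at the left (208,221) and pommel at the right (212,281), and the tray is at (240,382). Next I'll measure the poses precisely.

```bash
cat >> h.py <<'E'
def cloud(cam,d):
    c=bot.get_calibration(cam); T=np.linalg.inv(np.array(c["camera_from_world"]))
    v,u=np.mgrid[0:d.shape[0],0:d.shape[1]]
    P=np.stack([(u-c["cx"])/c["fx"]*d,(v-c["cy"])/c["fy"]*d,d],-1)
    return P@T[:3,:3].T+T[:3,3]
E
python3 - <<'E'
from h import *
im,d=bot.camera("top")
W=cloud("top",d)
for q in ["console","guard","guard_tab","brayer","tray","brush","knife"]:
    for r in bot.outline_of(q,"top")[:1]:
        m=r["region"]; print(q,round(r["confidence"],2),np.round(r["extent"]),m.sum())
        zr={"console":(.055,.09),"guard":(.055,.09),"guard_tab":(.05,.1),"brayer":(.085,.2),"tray":(-.01,.04),"brush":(-.01,.05),"knife":(-.01,.05)}[q]
        P=W[m]; P=P[(P[:,2]>zr[0])&(P[:,2]<zr[1])]
        h=cv2.convexHull(P[:,:2].astype(np.float32))
        rect=cv2.minAreaRect(P[:,:2].astype(np.float32)); print("  rect",rect,"zmed",np.median(P[:,2]), "mean",P.mean(0))
        np.save(f"pics/m_{q}.npy",m)
z=cv2.resize(im[150:330,140:430],None,fx=2.7,fy=2.7,interpolation=cv2.INTER_CUBIC); cv2.imwrite("pics/zoom.png",z)
print(bot.get_calibration("top")["fx"],px2w("top",0,0,z=0), np.linalg.inv(bot.get_calibration("top")["camera_from_world"])[:3,3])
# tins etc.
for q in ["tin_yellow","tin_black","tin_red","oil","jar"]:
    r=bot.look_for(q,"top")[:1]
    if r: e=r[0]["extent"]; print(q,np.round(e),px2w("top",(e[1]+e[3])/2,(e[0]+e[2])/2,z=.07))
E
```

```text
console 0.66 [154. 183. 299. 256.] 7167
  rect ((0.5657005310058594, 0.1401270180940628), (0.3804504871368408, 0.20054256916046143), 87.30262756347656) zmed 0.07618137619589094 mean [0.58148272 0.14310049 0.07608172]
guard 0.61 [157. 182. 298. 258.] 6870
  rect ((0.5658951997756958, 0.14069554209709167), (0.38115498423576355, 0.20079833269119263), 87.10149383544922) zmed 0.07622750309362392 mean [0.58232617 0.14359285 0.07622243]
guard_tab 0.76 [159. 183. 299. 255.] 6531
  rect ((0.5658259391784668, 0.14043477177619934), (0.3806091547012329, 0.2003210484981537), 87.30262756347656) zmed 0.07623878141888807 mean [0.58245726 0.14221346 0.07625509]
brayer 0.85 [213. 191. 282. 225.] 1090
  rect ((0.5864761471748352, 0.08229605853557587), (0.19019895792007446, 0.09168742597103119), 85.13751220703125) zmed 0.10797530638915265 mean [0.58710899 0.10555645 0.10807528]
tray 0.9 [354. 195. 409. 289.] 4934
  rect ((0.5126885175704956, -0.29391729831695557), (0.1590890884399414, 0.26079002022743225), 87.35870361328125) zmed 0.00616755156394877 mean [ 0.51221464 -0.2933996   0.00705658]
brush 0.59 [157. 279. 228. 291.] 789
  rect ((0.39444565773010254, 0.23974278569221497), (0.19911955296993256, 0.039596572518348694), 89.02722930908203) zmed 0.018241947619296317 mean [0.39402137 0.25410939 0.01805186]
knife 0.57 [445. 215. 467. 293.] 711
  rect ((0.46921151876449585, -0.4904056787490845), (0.21707983314990997, 0.03146975114941597), 4.091025352478027) zmed 0.008606064594094631 mean [ 0.46920064 -0.48804997  0.00909243]
517.7896892298802 [1.28718599 0.86068172 0.        ] [0.33323555 0.00195077 1.46970547]
tin_yellow [296. 132. 327. 170.] [ 0.75526317 -0.0962651   0.07      ]
tin_black [331. 136. 363. 171.] [ 0.74833858 -0.1962267   0.07      ]
tin_red [365. 144. 399. 177.] [ 0.72573809 -0.29227985  0.07      ]
oil [ 88. 193. 126. 222.] [0.60559172 0.47234573 0.07      ]
jar [ 92. 248. 124. 273.] [0.45903485 0.46328113 0.07      ]
```

View pics/zoom.png

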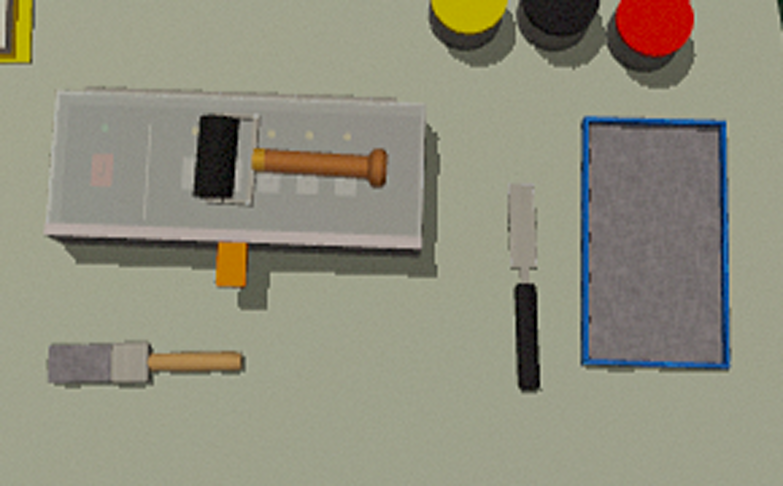

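Run:
```python
from h import *
im,d=bot.camera("top"); W=cloud("top",d)
g=np.load("pics/m_guard.npy")
yaw=np.radians(-2.8); ex=np.array([np.cos(yaw),np.sin(yaw)]); ey=np.array([-ex[1],ex[0]])
M=(W[...,2]>.068)&(W[...,2]<.082)&(W[...,0]>.45)&(W[...,0]<.7)&(abs(W[...,1]-.14)<.22)
P=W[M][:,:2]; L=(P-[.59,.14])@np.array([ex,ey]).T
body=P[L[:,0]>-.071]
tab=P[L[:,0]<-.083]
c=cv2.minAreaRect(body.astype(np.float32)); print("guard body",c)
print("tab ctr",tab.mean(0),cv2.minAreaRect(tab.astype(np.float32)), "z",np.median(W[M][L[:,0]<-.083][:,2]))
for lo,hi in((-.2,-.15),(.15,.2)):
    s=L[(L[:,1]>lo)&(L[:,1]<hi)]; print("front/back at end",np.percentile(s[:,0],[.5,99.5]))
s=L[abs(L[:,0])<.06]; print("sides",np.percentile(s[:,1],[.3,99.7]))
# brayer
m=np.load("pics/m_brayer.npy"); Q=W[m&(W[...,2]>.085)]
hs=Q[(Q[:,1]<.09)&(Q[:,1]>0.0)&(Q[:,2]>.098)]
ctr=hs[:,:2].mean(0); u,s,vt=np.linalg.svd(hs[:,:2]-ctr); print("handle",ctr,np.degrees(np.arctan2(*vt[0][::-1])),s,"top z",np.percentile(hs[:,2],[50,90,98]))
for y in np.arange(-.02,.14,.01):
    k=Q[abs(Q[:,1]-y)<.005]; 
    if len(k): print(round(y,3),"x",k[:,0].min().round(3),k[:,0].max().round(3),"zmax",k[:,2].max().round(3),len(k))
print(Q[:,1].min(),Q[:,1].max())
# tray blue
hsv=cv2.cvtColor(im,cv2.COLOR_BGR2HSV); t=np.load("pics/m_tray.npy")
t=cv2.dilate(t.astype(np.uint8),np.ones((7,7)))>0
b=t&(hsv[...,1]>120)&(hsv[...,0]>95)&(hsv[...,0]<130)
B=np.array([px2w("top",v,u_,z=.02)[:2] for v,u_ in np.argwhere(b)]); print("tray",cv2.minAreaRect(B.astype(np.float32)))
print("tray z floor",np.median(W[t&~b][:,2]))
```

```text
guard body ((0.5930215716362, 0.1391795575618744), (0.38081613183021545, 0.14812597632408142), 87.18115234375)
tab ctr [0.48667904 0.14452345] ((0.4859747886657715, 0.14428135752677917), (0.030062103644013405, 0.04107033088803291), 88.72537994384766) z 0.07585981540909903
front/back at end [-0.08029934  0.07140832]
front/back at end [-0.07845941  0.07159937]
sides [-0.19016314  0.18790183]
handle [0.57714274 0.04302586] 22.776643086385043 [0.64397712 0.42871451] top z [0.10635918 0.1114333  0.2803028 ]
-0.01 x 0.564 0.597 zmax 0.119 32
0.0 x 0.333 0.597 zmax 1.47 51
0.01 x 0.566 0.589 zmax 0.115 35
0.02 x 0.571 0.594 zmax 0.112 35
0.03 x 0.571 0.593 zmax 0.111 30
0.04 x 0.571 0.594 zmax 0.111 33
0.05 x 0.572 0.593 zmax 0.113 35
0.06 x 0.573 0.597 zmax 0.112 35
0.07 x 0.574 0.596 zmax 0.113 28
0.08 x 0.574 0.597 zmax 0.112 35
0.09 x 0.575 0.596 zmax 0.112 36
0.1 x 0.577 0.6 zmax 0.113 33
0.11 x 0.578 0.6 zmax 0.112 30
0.12 x 0.548 0.633 zmax 0.112 78
0.13 x 0.548 0.636 zmax 0.107 19
-0.013338775032695944 0.17795139520166486
tray ((0.5122539401054382, -0.29096150398254395), (0.15198852121829987, 0.2592654228210449), 87.3730697631836)
tray z floor 0.004891152589378556
```

```bash
cat >> h.py <<'E'
def down(psi): return R.from_euler('xyz',[180,0,psi],degrees=True)
C0=np.array([.5865,.139]); YC=-2.8
def con(x,y): # console->world
    a=np.radians(YC); return C0+np.array([np.cos(a)*x-np.sin(a)*y,np.sin(a)*x+np.cos(a)*y])
E
python3 -c "
from h import *
print(rel([.5865,.073,.19],down(86)))"
```

```text
(array([-0.544 , -0.319 ,  0.0523]), array([-0.  , -0.  , 78.08]))
```

Emit:
play_rows --targets '[{"fingers": 0.4,"x": -0.544,"y": -0.319,"z": 0.052,"wz": 78.08},{"fingers": 0.4,"x": -0.544,"y": -0.319,"z": 0.052,"wz": 78.08},{"fingers": 0.4,"x": -0.544,"y": -0.319,"z": 0.052,"wz": 78.08},{"fingers": 0.4,"x": -0.544,"y": -0.319,"z": 0.052,"wz": 78.08},{"fingers": 0.4,"x": -0.544,"y": -0.319,"z": 0.052,"wz": 78.08},{"fingers": 0.4,"x": -0.544,"y": -0.319,"z": 0.052,"wz": 78.08},{"fingers": 0.4,"x": -0.544,"y": -0.319,"z": 0.052,"wz": 78.08},{"fingers": 0.4,"x": -0.544,"y": -0.319,"z": 0.052,"wz": 78.08},{"fingers": 0.4,"x": -0.544,"y": -0.319,"z": 0.052,"wz": 78.08},{"fingers": 0.4,"x": -0.544,"y": -0.319,"z": 0.052,"wz": 78.08},{"fingers": 0.4,"x": -0.544,"y": -0.319,"z": 0.052,"wz": 78.08},{"fingers": 0.4,"x": -0.544,"y": -0.319,"z": 0.052,"wz": 78.08},{"fingers": 0.4,"x": -0.544,"y": -0.319,"z": 0.052,"wz": 78.08},{"fingers": 0.4,"x": -0.544,"y": -0.319,"z": 0.052,"wz": 78.08},{"fingers": 0.4,"x": -0.544,"y": -0.319,"z": 0.052,"wz": 78.08},{"fingers": 0.4,"x": -0.544,"y": -0.319,"z": 0.052,"wz": 78.08},{"fingers": 0.4,"x": -0.544,"y": -0.319,"z": 0.052,"wz": 78.08},{"fingers": 0.4,"x": -0.544,"y": -0.319,"z": 0.052,"wz": 78.08}]'

```text
$.targets[0]: bad value
```

Run:
```python
from h import *
o=bot.get_obs(); print(o["time"],o["ee_pos"],o["tcp_rot"],o["q"])
im,d=bot.camera("wrist"); cv2.imwrite("pics/w1.png",im)
c=bot.get_calibration("wrist"); print({k:c[k] for k in("fx","cx","cy")}, np.round(np.linalg.inv(c["camera_from_world"]),3))
for q in("brayer_grip","brayer"):
    for r in bot.place_of(q,"wrist")[:2]: print(q,r)
print(rel([.5865,.073,.092],down(86)))
```

```text
1.75 [0.15081829 0.52892529 0.24228384] [ 1.79999707e+02 -6.30350566e-04  1.64083233e+02] [7.40846619e+01 4.97989701e+00 1.00792481e+01 9.50990581e+01
 6.30343258e-04 9.00014292e+01]
{'fx': 325.19226210127806, 'cx': 280.89386099919324, 'cy': 211.729261418514} [[ 0.274  0.918  0.286  0.079]
 [ 0.962 -0.263 -0.08   0.548]
 [ 0.002  0.297 -0.955  0.374]
 [ 0.     0.     0.     1.   ]]
(array([-0.544 , -0.3189,  0.1503]), array([ 0.  ,  0.  , 78.08]))
```

View pics/w1.png

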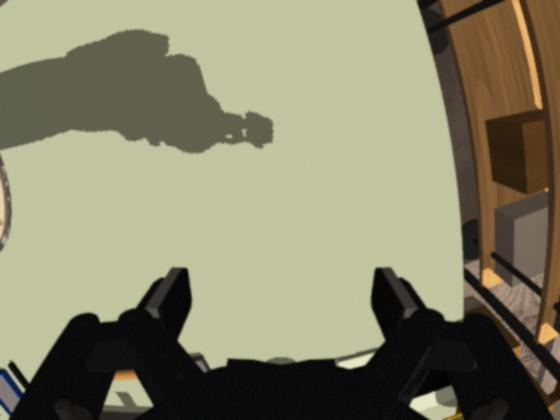

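The move was refused, so the arm is still at its start pose and the wrist picture shows only bare table. I'll resend the rows with every key filled in.

Emit:
play_rows --targets '[{"fingers": 0.4,"x": -0.544,"y": -0.319,"z": 0.052,"wx": 0,"wy": 0,"wz": 78},{"fingers": 0.4,"x": -0.544,"y": -0.319,"z": 0.052,"wx": 0,"wy": 0,"wz": 78}]'

```text
time: 2.07
ee_pos: [0.2078, 0.469, 0.2348]
tcp_rot: [-180.0, -0.0, 149.7]
wrist_force: [1.2, 0.3, -0.0]
opening: 0.064
```

```bash
python3 -c "
from h import *
print(rel([.5865,.073,.19],down(86)))"
```

```text
(array([-0.5269, -0.1504,  0.0449]), array([-3.000e-02,  2.000e-02,  6.366e+01]))
```

Emit:
play_rows --targets '[{"fingers": 0.4,"x": -0.527,"y": -0.15,"z": 0.045,"wx": 0,"wy": 0,"wz": 63.7},{"fingers": 0.4,"x": -0.527,"y": -0.15,"z": 0.045,"wx": 0,"wy": 0,"wz": 63.7},{"fingers": 0.4,"x": -0.527,"y": -0.15,"z": 0.045,"wx": 0,"wy": 0,"wz": 63.7},{"fingers": 0.4,"x": -0.527,"y": -0.15,"z": 0.045,"wx": 0,"wy": 0,"wz": 63.7},{"fingers": 0.4,"x": -0.527,"y": -0.15,"z": 0.045,"wx": 0,"wy": 0,"wz": 63.7},{"fingers": 0.4,"x": -0.527,"y": -0.15,"z": 0.045,"wx": 0,"wy": 0,"wz": 63.7},{"fingers": 0.4,"x": -0.527,"y": -0.15,"z": 0.045,"wx": 0,"wy": 0,"wz": 63.7},{"fingers": 0.4,"x": -0.527,"y": -0.15,"z": 0.045,"wx": 0,"wy": 0,"wz": 63.7},{"fingers": 0.4,"x": -0.527,"y": -0.15,"z": 0.045,"wx": 0,"wy": 0,"wz": 63.7},{"fingers": 0.4,"x": -0.527,"y": -0.15,"z": 0.045,"wx": 0,"wy": 0,"wz": 63.7},{"fingers": 0.4,"x": -0.527,"y": -0.15,"z": 0.045,"wx": 0,"wy": 0,"wz": 63.7},{"fingers": 0.4,"x": -0.527,"y": -0.15,"z": 0.045,"wx": 0,"wy": 0,"wz": 63.7},{"fingers": 0.4,"x": -0.527,"y": -0.15,"z": 0.045,"wx": 0,"wy": 0,"wz": 63.7},{"fingers": 0.4,"x": -0.527,"y": -0.15,"z": 0.045,"wx": 0,"wy": 0,"wz": 63.7},{"fingers": 0.4,"x": -0.527,"y": -0.15,"z": 0.045,"wx": 0,"wy": 0,"wz": 63.7}]'

```text
time: 3.32
ee_pos: [0.5891, 0.0716, 0.1891]
tcp_rot: [-179.9, 0.0, 85.9]
wrist_force: [-0.4, 0.8, 0.2]
opening: 0.06
```

```bash
cat >> h.py <<'E'
def fpx(row,col,z):
    c=bot.get_calibration("wrist"); T=np.linalg.inv(np.array(c["camera_from_world"]))
    dx,dy=(col-c["cx"]),(row-c["cy"]); r=np.hypot(dx,dy); th=r/c["fx"]
    d=T[:3,:3]@np.array([np.sin(th)*dx/r,np.sin(th)*dy/r,np.cos(th)]); o=T[:3,3]
    return o+d*((z-o[2])/d[2])
E
python3 - <<'E'
from h import *
o=bot.get_obs(); print(o["time"],o["ee_pos"],o["tcp_rot"],o["q"],o["opening"])
im,d=bot.camera("wrist"); cv2.imwrite("pics/w1.png",im)
for q in("brayer_grip","brayer","guard_tab"):
    for r in bot.place_of(q,"wrist")[:2]: print(q,r, fpx(*r["point"],.096 if 'g' in q else .076))
print(rel([.5865,.073,.092],down(86)))
E
```

```text
3.3167 [0.58909874 0.07156468 0.189111  ] [-1.79910639e+02  3.08363615e-02  8.58612419e+01] [ 6.93249498e+00  1.03086716e+01  1.00869067e+01  8.98718548e+01
 -1.31024169e-02  1.01071288e+02] 0.05998846243953685
brayer_grip {'point': [217.5, 277.2], 'confidence': 0.69} [0.58612519 0.07381354 0.096     ]
brayer {'point': [198.0, 279.2], 'confidence': 0.7} [0.58795515 0.08367315 0.076     ]
guard_tab {'point': [131.7, 143.3], 'confidence': 0.97} [0.49249491 0.14683966 0.096     ]
(array([-0.002 , -0.0007,  0.0989]), array([ 0.02, -0.02,  0.12]))
```

View pics/w1.png

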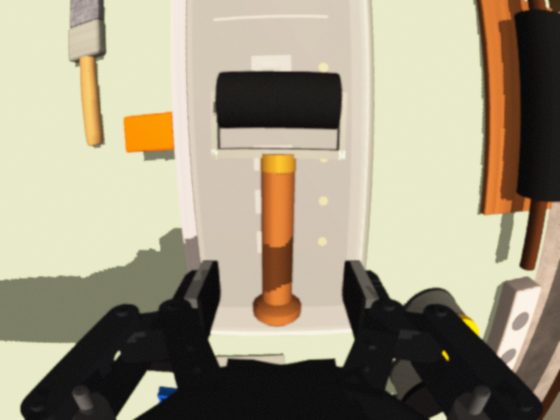

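The brayer grip point at (217,277) agrees with the top camera to within 1 mm. Descending and gripping.

Emit:
play_rows --grip_force 40 --targets '[{"fingers": 0.4,"x": 0,"y": 0,"z": 0.03,"wx": 0,"wy": 0,"wz": 0},{"fingers": 0.4,"x": 0,"y": 0,"z": 0.06,"wx": 0,"wy": 0,"wz": 0},{"fingers": 0.4,"x": 0,"y": 0,"z": 0.085,"wx": 0,"wy": 0,"wz": 0},{"fingers": 0.4,"x": 0,"y": 0,"z": 0.098,"wx": 0,"wy": 0,"wz": 0},{"fingers": 0.4,"x": 0,"y": 0,"z": 0.098,"wx": 0,"wy": 0,"wz": 0},{"fingers": 0.4,"x": 0,"y": 0,"z": 0.098,"wx": 0,"wy": 0,"wz": 0}]'

```text
time: 4.02
ee_pos: [0.5876, 0.0746, 0.0932]
tcp_rot: [180.0, -0.0, 86.1]
wrist_force: [0.2, 0.6, 0.1]
opening: 0.0603
```

Emit:
play_rows --grip_force 40 --targets '[{"fingers": -0.6,"x": 0,"y": 0,"z": 0,"wx": 0,"wy": 0,"wz": 0},{"fingers": -0.6,"x": 0,"y": 0,"z": 0,"wx": 0,"wy": 0,"wz": 0},{"fingers": -0.6,"x": 0,"y": 0,"z": 0,"wx": 0,"wy": 0,"wz": 0},{"fingers": -0.6,"x": 0,"y": 0,"z": 0,"wx": 0,"wy": 0,"wz": 0},{"fingers": -0.6,"x": 0,"y": 0,"z": 0,"wx": 0,"wy": 0,"wz": 0}]'

```text
time: 4.43
ee_pos: [0.5887, 0.074, 0.0942]
tcp_rot: [179.9, -0.0, 86.0]
wrist_force: [-1.0, -0.0, 6.0]
opening: 0.0222
```

Emit:
play_rows --grip_force 50 --targets '[{"fingers": -1,"x": 0,"y": 0,"z": 0,"wx": 0,"wy": 0,"wz": 0},{"fingers": -1,"x": 0,"y": 0,"z": -0.02,"wx": 0,"wy": 0,"wz": 0},{"fingers": -1,"x": 0,"y": 0,"z": -0.05,"wx": 0,"wy": 0,"wz": 0},{"fingers": -1,"x": 0,"y": 0,"z": -0.08,"wx": 0,"wy": 0,"wz": 0},{"fingers": -1,"x": 0,"y": 0,"z": -0.08,"wx": 0,"wy": 0,"wz": 0}]'

```text
time: 4.85
ee_pos: [0.5898, 0.074, 0.1791]
tcp_rot: [179.5, -0.1, 86.1]
wrist_force: [0.5, -0.3, -1.4]
opening: 0.0222
```

Run:
```python
from h import *
o=bot.get_obs(); print(o["time"],o["ee_pos"],o["opening"],o["wrist_force"],o["torque"])
im,d=bot.camera("scene"); cv2.imwrite("pics/s2.png",cv2.resize(im[100:330,120:460],None,fx=2.2,fy=2.2))
a=np.radians(-2.6); t=np.array([.512,-.2915])-0.010*np.array([np.cos(a),np.sin(a)])
print(t,rel([t[0],t[1],.174],down(-2.6)))
```

```text
4.85 [0.5898495  0.07404996 0.17912357] 0.022229649290874013 [ 0.45466296 -0.25874549 -1.3856681 ] [ 0.04252079 -0.04807051  0.04013465]
[ 0.50201029 -0.29104637] (array([-0.3702, -0.0621,  0.0014]), array([ 0.21, -0.32, 88.65]))
```

View pics/s2.png

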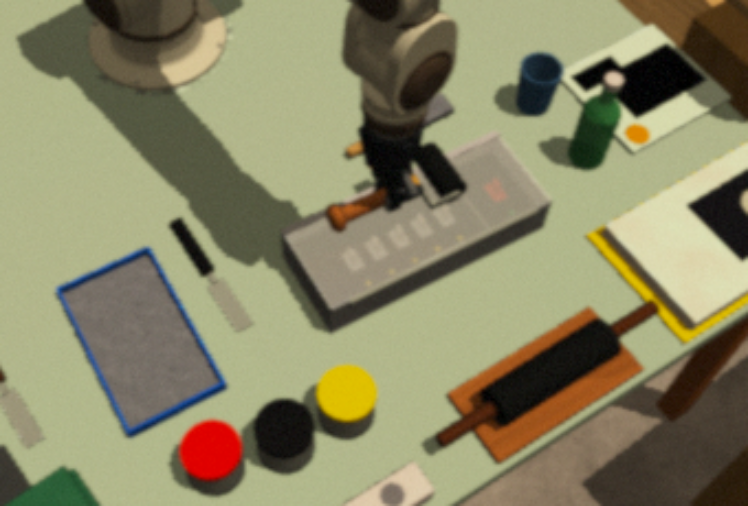

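The brayer is lifted clear and level. Next I carry it to the tray.

Emit:
play_rows --targets '[{"fingers": -1,"x": -0.027,"y": -0.005,"z": 0,"wx": 0,"wy": 0,"wz": 6.5},{"fingers": -1,"x": -0.054,"y": -0.009,"z": 0,"wx": 0,"wy": 0,"wz": 13},{"fingers": -1,"x": -0.081,"y": -0.014,"z": 0,"wx": 0,"wy": 0,"wz": 19.5},{"fingers": -1,"x": -0.108,"y": -0.018,"z": 0,"wx": 0,"wy": 0,"wz": 26},{"fingers": -1,"x": -0.135,"y": -0.023,"z": 0,"wx": 0,"wy": 0,"wz": 32.5},{"fingers": -1,"x": -0.162,"y": -0.027,"z": 0,"wx": 0,"wy": 0,"wz": 39},{"fingers": -1,"x": -0.189,"y": -0.032,"z": 0,"wx": 0,"wy": 0,"wz": 45.5},{"fingers": -1,"x": -0.216,"y": -0.036,"z": 0,"wx": 0,"wy": 0,"wz": 52},{"fingers": -1,"x": -0.243,"y": -0.041,"z": 0,"wx": 0,"wy": 0,"wz": 58.5},{"fingers": -1,"x": -0.27,"y": -0.045,"z": 0,"wx": 0,"wy": 0,"wz": 65},{"fingers": -1,"x": -0.297,"y": -0.05,"z": 0,"wx": 0,"wy": 0,"wz": 71.5},{"fingers": -1,"x": -0.324,"y": -0.054,"z": 0,"wx": 0,"wy": 0,"wz": 78},{"fingers": -1,"x": -0.351,"y": -0.059,"z": 0,"wx": 0,"wy": 0,"wz": 84.5},{"fingers": -1,"x": -0.37,"y": -0.062,"z": 0,"wx": 0,"wy": 0,"wz": 88.65},{"fingers": -1,"x": -0.37,"y": -0.062,"z": 0,"wx": 0,"wy": 0,"wz": 88.65},{"fingers": -1,"x": -0.37,"y": -0.062,"z": 0,"wx": 0,"wy": 0,"wz": 88.65}]'

```text
time: 6.23
ee_pos: [0.5, -0.2916, 0.171]
tcp_rot: [-179.9, 0.1, -2.6]
wrist_force: [1.2, 0.4, -2.2]
opening: 0.0228
```

Run:
```python
from h import *
o=bot.get_obs(); print(o["time"],o["ee_pos"],o["tcp_rot"],o["opening"],o["wrist_force"])
im,d=bot.camera("scene"); cv2.imwrite("pics/s3.png",cv2.resize(im[150:350,60:340],None,fx=2.6,fy=2.6))
im,d=bot.camera("wrist"); cv2.imwrite("pics/w3.png",im)
for r in bot.place_of("tray","wrist")[:2]: print(r,fpx(*r["point"],0.003))
print(rel([.502,-.291,.023],down(-2.6)))
```

```text
6.2333 [ 0.49995544 -0.29158048  0.17100558] [-1.79936602e+02  9.89030706e-02 -2.64820458e+00] 0.02276716159791213 [ 1.19448581  0.41890504 -2.24832604]
{'point': [179.1, 283.2], 'confidence': 0.69} [ 0.51633397 -0.29429903  0.003     ]
(array([0.0014, 0.0009, 0.1489]), array([-0.04,  0.04,  0.12]))
```

View pics/s3.png

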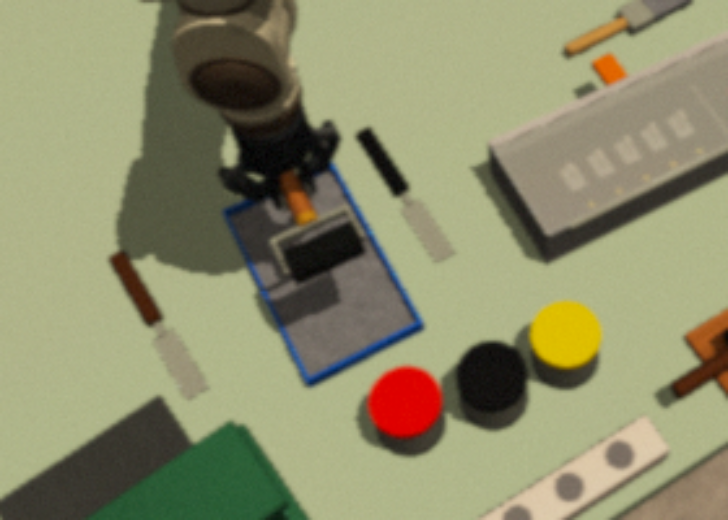

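View pics/w3.png

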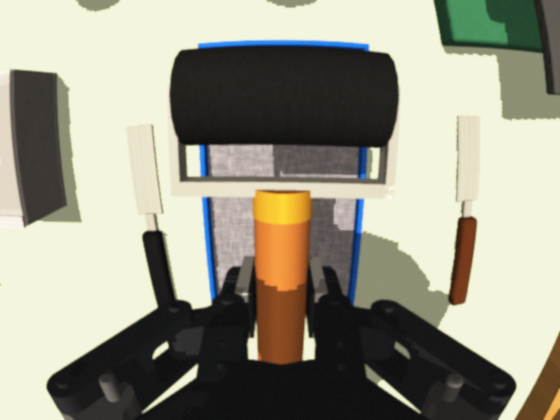

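The brayer sits level above the tray centre. Lowering it.

Emit:
play_rows --targets '[{"fingers": -1,"x": 0.001,"y": 0.001,"z": 0.025,"wx": 0,"wy": 0,"wz": 0},{"fingers": -1,"x": 0.001,"y": 0.001,"z": 0.055,"wx": 0,"wy": 0,"wz": 0},{"fingers": -1,"x": 0.001,"y": 0.001,"z": 0.085,"wx": 0,"wy": 0,"wz": 0},{"fingers": -1,"x": 0.001,"y": 0.001,"z": 0.11,"wx": 0,"wy": 0,"wz": 0},{"fingers": -1,"x": 0.001,"y": 0.001,"z": 0.13,"wx": 0,"wy": 0,"wz": 0},{"fingers": -1,"x": 0.001,"y": 0.001,"z": 0.14,"wx": 0,"wy": 0,"wz": 0},{"fingers": -1,"x": 0.001,"y": 0.001,"z": 0.144,"wx": 0,"wy": 0,"wz": 0},{"fingers": -1,"x": 0.001,"y": 0.001,"z": 0.144,"wx": 0,"wy": 0,"wz": 0},{"fingers": -1,"x": 0.001,"y": 0.001,"z": 0.144,"wx": 0,"wy": 0,"wz": 0}]'

```text
time: 7.13
ee_pos: [0.5023, -0.2921, 0.0298]
tcp_rot: [180.0, -0.1, -2.6]
wrist_force: [-0.5, -0.4, -3.6]
opening: 0.022
```

Emit:
play_rows --targets '[{"fingers": -1,"x": 0,"y": 0,"z": 0.002,"wx": 0,"wy": 0,"wz": 0},{"fingers": -1,"x": 0,"y": 0,"z": 0.003,"wx": 0,"wy": 0,"wz": 0},{"fingers": -1,"x": 0,"y": 0,"z": 0.004,"wx": 0,"wy": 0,"wz": 0},{"fingers": -1,"x": 0,"y": 0,"z": 0.004,"wx": 0,"wy": 0,"wz": 0}]'

```text
time: 7.47
ee_pos: [0.5018, -0.2922, 0.0248]
tcp_rot: [180.0, -0.0, -2.6]
wrist_force: [0.4, -0.1, -2.8]
opening: 0.0225
```

Emit:
play_rows --targets '[{"fingers": -1,"x": 0,"y": 0,"z": 0.001,"wx": 0,"wy": 0,"wz": 0},{"fingers": -1,"x": 0,"y": 0,"z": 0.002,"wx": 0,"wy": 0,"wz": 0},{"fingers": -1,"x": 0,"y": 0,"z": 0.0025,"wx": 0,"wy": 0,"wz": 0},{"fingers": -1,"x": 0,"y": 0,"z": 0.0025,"wx": 0,"wy": 0,"wz": 0}]'

```text
time: 7.8
ee_pos: [0.5018, -0.2922, 0.0233]
tcp_rot: [180.0, -0.1, -2.6]
wrist_force: [-3.5, 2.5, 7.0]
opening: 0.0221
```

Contact is felt at about +7 N. Releasing, then rising.

Emit:
play_rows --targets '[{"fingers": -0.2,"x": 0,"y": 0,"z": 0,"wx": 0,"wy": 0,"wz": 0},{"fingers": 0.0,"x": 0,"y": 0,"z": 0,"wx": 0,"wy": 0,"wz": 0},{"fingers": 0.2,"x": 0,"y": 0,"z": 0,"wx": 0,"wy": 0,"wz": 0},{"fingers": 0.3,"x": 0,"y": 0,"z": 0,"wx": 0,"wy": 0,"wz": 0},{"fingers": 0.3,"x": 0,"y": 0,"z": -0.03,"wx": 0,"wy": 0,"wz": 0},{"fingers": 0.3,"x": 0,"y": 0,"z": -0.07,"wx": 0,"wy": 0,"wz": 0},{"fingers": 0.3,"x": 0,"y": 0,"z": -0.11,"wx": 0,"wy": 0,"wz": 0},{"fingers": 0.3,"x": 0,"y": 0,"z": -0.145,"wx": 0,"wy": 0,"wz": 0},{"fingers": 0.3,"x": 0,"y": 0,"z": -0.145,"wx": 0,"wy": 0,"wz": 0}]'

```text
time: 8.55
ee_pos: [0.5037, -0.2933, 0.175]
tcp_rot: [179.7, -0.5, -2.6]
wrist_force: [1.2, -1.2, 1.4]
opening: 0.055
```

Run:
```python
from h import *
o=bot.get_obs(); print(o["time"],o["ee_pos"],o["tcp_rot"],o["opening"],o["wrist_force"])
im,d=bot.camera("wrist"); cv2.imwrite("pics/w4.png",im)
for q,z in(("tray",.003),("brayer_grip",.025)):
  for r in bot.place_of(q,"wrist")[:2]: print(q,r,fpx(*r["point"],z))
t=con(-.105,0); print(t,rel([t[0],t[1],.20],down(-2.8)))
```

```text
8.55 [ 0.50371438 -0.29327179  0.17499416] [179.72190813  -0.52889854  -2.58965534] 0.05502902177120809 [ 1.18755448 -1.16758043  1.42853858]
tray {'point': [184.7, 279.4], 'confidence': 0.67} [ 0.51404436 -0.29327992  0.003     ]
brayer_grip {'point': [204.8, 283.4], 'confidence': 0.72} [ 0.50009269 -0.29570058  0.025     ]
[0.48162536 0.14412923] (array([-0.0398, -0.4349, -0.0332]), array([ 0.01, -0.02,  0.21]))
```

View pics/w4.png

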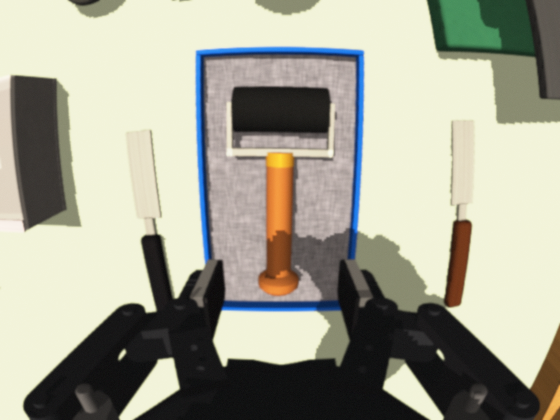

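The brayer lies flat in the middle of the tray: roller at (110,280), pommel at (283,278). Next, the guard tab.

Emit:
play_rows --targets '[{"fingers": 0.3,"x": -0.003,"y": -0.04,"z": -0.01,"wx": 0,"wy": 0,"wz": 0},{"fingers": 0.3,"x": -0.007,"y": -0.08,"z": -0.02,"wx": 0,"wy": 0,"wz": 0},{"fingers": 0.3,"x": -0.01,"y": -0.12,"z": -0.03,"wx": 0,"wy": 0,"wz": 0},{"fingers": 0.3,"x": -0.014,"y": -0.16,"z": -0.03,"wx": 0,"wy": 0,"wz": 0},{"fingers": 0.3,"x": -0.018,"y": -0.2,"z": -0.03,"wx": 0,"wy": 0,"wz": 0},{"fingers": 0.3,"x": -0.022,"y": -0.24,"z": -0.03,"wx": 0,"wy": 0,"wz": 0},{"fingers": 0.3,"x": -0.026,"y": -0.28,"z": -0.03,"wx": 0,"wy": 0,"wz": 0},{"fingers": 0.3,"x": -0.03,"y": -0.32,"z": -0.03,"wx": 0,"wy": 0,"wz": 0},{"fingers": 0.3,"x": -0.034,"y": -0.36,"z": -0.03,"wx": 0,"wy": 0,"wz": 0},{"fingers": 0.3,"x": -0.037,"y": -0.4,"z": -0.03,"wx": 0,"wy": 0,"wz": 0.2},{"fingers": 0.3,"x": -0.04,"y": -0.435,"z": -0.03,"wx": 0,"wy": 0,"wz": 0.2},{"fingers": 0.3,"x": -0.04,"y": -0.435,"z": -0.03,"wx": 0,"wy": 0,"wz": 0.2},{"fingers": 0.3,"x": -0.04,"y": -0.435,"z": -0.03,"wx": 0,"wy": 0,"wz": 0.2},{"fingers": 0.3,"x": -0.04,"y": -0.435,"z": -0.03,"wx": 0,"wy": 0,"wz": 0.2}]'

```text
time: 9.87
ee_pos: [0.4826, 0.0106, 0.1968]
tcp_rot: [-178.2, 0.1, 0.3]
wrist_force: [-0.0, -0.4, 1.0]
opening: 0.0556
```

Run:
```python
from h import *
o=bot.get_obs(); print(o["time"],o["ee_pos"],o["tcp_rot"],o["opening"],o["q"])
im,d=bot.camera("wrist"); cv2.imwrite("pics/w5.png",im)
for q,z in(("guard_tab",.070),("guard_hinge",.07),("lamp1_tip",.064),("lamp5_tip",.064),("fan_tip",.064)):
  for r in bot.place_of(q,"wrist")[:2]: print(q,r,fpx(*r["point"],z))
t=con(-.105,0); print(t,rel([t[0],t[1],.063],down(-2.8)))
```

```text
9.8667 [0.48260362 0.01062134 0.19680819] [-1.78241935e+02  5.89895478e-02  3.14736911e-01] 0.055571109356291955 [  0.2630162   -4.87346265  -4.84057829  90.09346138   1.75801085
 179.94825496]
guard_tab {'point': [204.4, 135.9], 'confidence': 0.55} [0.48396755 0.14390196 0.07      ]
guard_hinge {'point': [6.1, 137.9], 'confidence': 0.72} [0.66089624 0.13657899 0.07      ]
[0.48162536 0.14412923] (array([ 1.000e-04, -1.286e-01,  1.380e-01]), array([-1.77,  0.1 ,  3.2 ]))
```

View pics/w5.png

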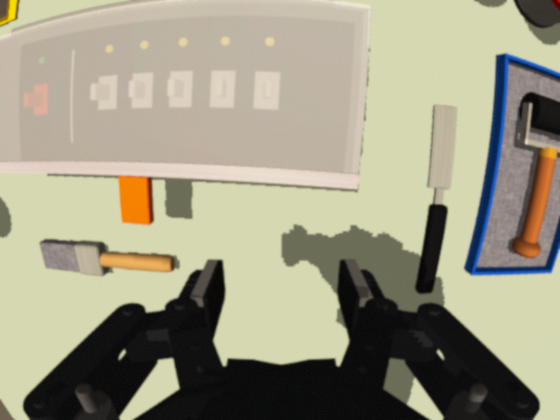

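The wrist hit the J6 limit, so I need the equivalent half-turned grasp. The tab is at (200,136), matching its expected place. Turning back through 90° to yaw 177°.

Emit:
play_rows --targets '[{"fingers": 0.3,"x": 0,"y": 0,"z": 0,"wx": 0,"wy": 0,"wz": -7},{"fingers": 0.3,"x": 0,"y": -0.01,"z": 0,"wx": 0,"wy": 0,"wz": -14},{"fingers": 0.3,"x": 0,"y": -0.02,"z": 0,"wx": 0,"wy": 0,"wz": -21},{"fingers": 0.3,"x": 0,"y": -0.03,"z": 0,"wx": 0,"wy": 0,"wz": -28},{"fingers": 0.3,"x": 0,"y": -0.04,"z": 0,"wx": 0,"wy": 0,"wz": -35},{"fingers": 0.3,"x": 0,"y": -0.05,"z": 0,"wx": 0,"wy": 0,"wz": -42},{"fingers": 0.3,"x": 0,"y": -0.06,"z": 0,"wx": 0,"wy": 0,"wz": -49},{"fingers": 0.3,"x": 0,"y": -0.07,"z": 0,"wx": 0,"wy": 0,"wz": -56},{"fingers": 0.3,"x": 0,"y": -0.08,"z": 0,"wx": 0,"wy": 0,"wz": -63},{"fingers": 0.3,"x": 0,"y": -0.09,"z": 0,"wx": 0,"wy": 0,"wz": -70},{"fingers": 0.3,"x": 0,"y": -0.1,"z": 0,"wx": 0,"wy": 0,"wz": -77},{"fingers": 0.3,"x": 0,"y": -0.11,"z": 0,"wx": 0,"wy": 0,"wz": -84},{"fingers": 0.3,"x": 0,"y": -0.12,"z": 0,"wx": 0,"wy": 0,"wz": -91},{"fingers": 0.3,"x": 0,"y": -0.13,"z": 0,"wx": 0,"wy": 0,"wz": -98},{"fingers": 0.3,"x": 0,"y": -0.13,"z": 0,"wx": 0,"wy": 0,"wz": -105},{"fingers": 0.3,"x": 0,"y": -0.13,"z": 0,"wx": 0,"wy": 0,"wz": -112},{"fingers": 0.3,"x": 0,"y": -0.13,"z": 0,"wx": 0,"wy": 0,"wz": -119},{"fingers": 0.3,"x": 0,"y": -0.13,"z": 0,"wx": 0,"wy": 0,"wz": -126},{"fingers": 0.3,"x": 0,"y": -0.13,"z": 0,"wx": 0,"wy": 0,"wz": -133},{"fingers": 0.3,"x": 0,"y": -0.13,"z": 0,"wx": 0,"wy": 0,"wz": -133}]'

```text
time: 11.83
ee_pos: [0.4816, 0.1415, 0.201]
tcp_rot: [178.8, -1.3, 133.8]
wrist_force: [-0.2, 0.1, -0.4]
opening: 0.0557
```

Run:
```python
from h import *
o=bot.get_obs(); print(o["time"],o["ee_pos"],o["tcp_rot"],o["opening"],o["q"])
t=con(-.105,0); print(t,rel([t[0],t[1],.12],down(177.2)))
```

```text
11.8333 [0.48160336 0.14147581 0.20096315] [178.81968434  -1.32211061 133.75682064] 0.05571148824340341 [15.42985217 -2.68421931 -2.3098228  89.96245846  1.72372633 61.69284763]
[0.48162536 0.14412923] (array([0.    , 0.0002, 0.081 ]), array([  1.62,  -0.81, -43.45]))
```

Emit:
play_rows --targets '[{"fingers": 0.3,"x": 0,"y": 0,"z": 0.01,"wx": 0.3,"wy": -0.1,"wz": -7},{"fingers": 0.3,"x": 0,"y": 0,"z": 0.02,"wx": 0.5,"wy": -0.2,"wz": -14},{"fingers": 0.3,"x": 0,"y": 0,"z": 0.03,"wx": 0.8,"wy": -0.4,"wz": -21},{"fingers": 0.3,"x": 0,"y": 0,"z": 0.04,"wx": 1,"wy": -0.5,"wz": -28},{"fingers": 0.3,"x": 0,"y": 0,"z": 0.055,"wx": 1.3,"wy": -0.7,"wz": -35},{"fingers": 0.3,"x": 0,"y": 0,"z": 0.07,"wx": 1.6,"wy": -0.8,"wz": -42},{"fingers": 0.3,"x": 0,"y": 0,"z": 0.081,"wx": 1.6,"wy": -0.8,"wz": -43.5},{"fingers": 0.3,"x": 0,"y": 0,"z": 0.081,"wx": 1.6,"wy": -0.8,"wz": -43.5},{"fingers": 0.3,"x": 0,"y": 0,"z": 0.081,"wx": 1.6,"wy": -0.8,"wz": -43.5}]'

```text
time: 12.58
ee_pos: [0.4812, 0.1439, 0.1198]
tcp_rot: [180.0, -0.1, 176.7]
wrist_force: [-0.2, -0.5, -0.1]
opening: 0.0557
```

Run:
```python
from h import *
o=bot.get_obs(); print(o["time"],o["ee_pos"],o["tcp_rot"],o["opening"],o["q"])
im,d=bot.camera("wrist"); cv2.imwrite("pics/w6.png",im)
for q,z in(("guard_tab",.070),):
  for r in bot.place_of(q,"wrist")[:2]: print(q,r,fpx(*r["point"],z))
t=con(-.105,0); print(t,rel([t[0],t[1],.063],down(177.2)))
```

```text
12.5833 [0.48121264 0.14389106 0.1198414 ] [ 1.79990348e+02 -6.12015109e-02  1.76675880e+02] 0.055653097893200464 [ 1.66312472e+01 -2.14472952e+00 -1.07203801e+01  8.14785823e+01
  2.99597216e-02  1.99553585e+01]
guard_tab {'point': [239.7, 283.8], 'confidence': 0.62} [0.48183184 0.14426872 0.07      ]
[0.48162536 0.14412923] (array([0.0003, 0.    , 0.0579]), array([ 0.05,  0.05, -0.45]))
```

View pics/w6.png

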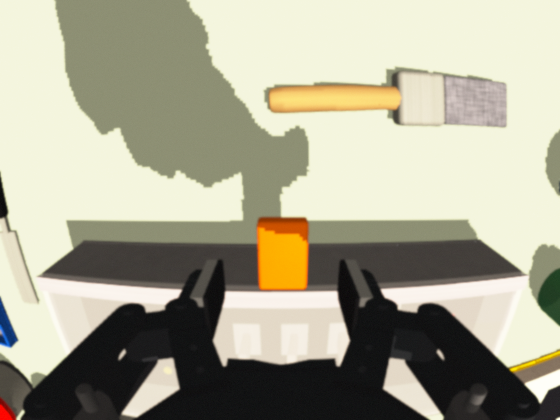

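Emit:
play_rows --grip_force 25 --targets '[{"fingers": 0.3,"x": 0,"y": 0,"z": 0.03,"wx": 0,"wy": 0,"wz": -0.3},{"fingers": 0.3,"x": 0,"y": 0,"z": 0.05,"wx": 0,"wy": 0,"wz": -0.3},{"fingers": 0.3,"x": 0,"y": 0,"z": 0.058,"wx": 0,"wy": 0,"wz": -0.3},{"fingers": 0.3,"x": 0,"y": 0,"z": 0.058,"wx": 0,"wy": 0,"wz": -0.3},{"fingers": -1,"x": 0,"y": 0,"z": 0.058,"wx": 0,"wy": 0,"wz": -0.3},{"fingers": -1,"x": 0,"y": 0,"z": 0.058,"wx": 0,"wy": 0,"wz": -0.3},{"fingers": -1,"x": 0,"y": 0,"z": 0.058,"wx": 0,"wy": 0,"wz": -0.3},{"fingers": -1,"x": 0,"y": 0,"z": 0.058,"wx": 0,"wy": 0,"wz": -0.3}]'

```text
time: 13.35
ee_pos: [0.4824, 0.1447, 0.0638]
tcp_rot: [179.9, 0.1, 177.2]
wrist_force: [-1.5, 2.7, 7.6]
opening: 0.0296
```

Run:
```python
from h import *
o=bot.get_obs(); print(o["time"],o["ee_pos"],o["tcp_rot"],o["opening"],o["wrist_force"])
r=.18
for a in range(0,106,5):
    t=np.radians(a); s=r*(1-np.cos(t)); print(a,"x %.3f z %.3f"%(-s,-r*np.sin(t)))
```

```text
13.35 [0.48239775 0.14465665 0.06382658] [1.79873078e+02 1.28978729e-01 1.77213757e+02] 0.029642423760444115 [-1.48893076  2.6573417   7.61699726]
0 x -0.000 z -0.000
5 x -0.001 z -0.016
10 x -0.003 z -0.031
15 x -0.006 z -0.047
20 x -0.011 z -0.062
25 x -0.017 z -0.076
30 x -0.024 z -0.090
35 x -0.033 z -0.103
40 x -0.042 z -0.116
45 x -0.053 z -0.127
50 x -0.064 z -0.138
55 x -0.077 z -0.147
60 x -0.090 z -0.156
65 x -0.104 z -0.163
70 x -0.118 z -0.169
75 x -0.133 z -0.174
80 x -0.149 z -0.177
85 x -0.164 z -0.179
90 x -0.180 z -0.180
95 x -0.196 z -0.179
100 x -0.211 z -0.177
105 x -0.227 z -0.174
```

Tab gripped (opening 29.6 mm). Raising the guard along the arc.

Emit:
play_rows --targets '[{"fingers": -1,"x": -0.001,"y": 0,"z": -0.016,"wx": 0,"wy": 0,"wz": 0},{"fingers": -1,"x": -0.003,"y": 0,"z": -0.031,"wx": 0,"wy": 0,"wz": 0},{"fingers": -1,"x": -0.006,"y": 0,"z": -0.047,"wx": 0,"wy": 0,"wz": 0},{"fingers": -1,"x": -0.011,"y": 0,"z": -0.062,"wx": 0,"wy": 0,"wz": 0},{"fingers": -1,"x": -0.017,"y": 0,"z": -0.076,"wx": 0,"wy": 0,"wz": 0},{"fingers": -1,"x": -0.024,"y": 0,"z": -0.09,"wx": 0,"wy": 0,"wz": 0},{"fingers": -1,"x": -0.033,"y": 0,"z": -0.103,"wx": 0,"wy": 0,"wz": 0},{"fingers": -1,"x": -0.033,"y": 0,"z": -0.103,"wx": 0,"wy": 0,"wz": 0},{"fingers": -1,"x": -0.033,"y": 0,"z": -0.103,"wx": 0,"wy": 0,"wz": 0}]'

```text
time: 14.1
ee_pos: [0.5145, 0.1428, 0.166]
tcp_rot: [179.9, 0.0, 177.2]
wrist_force: [-4.9, 4.6, 6.0]
opening: 0.0294
```

Run:
```python
from h import *
o=bot.get_obs(); print(o["time"],o["ee_pos"],o["tcp_rot"],o["opening"],o["wrist_force"])
im,d=bot.camera("scene"); cv2.imwrite("pics/s7.png",cv2.resize(im[80:300,180:460],None,fx=2.6,fy=2.6))
```

```text
14.1 [0.51454854 0.14284559 0.16602162] [1.79899057e+02 3.08118551e-02 1.77220741e+02] 0.029411170520295453 [-4.89887011  4.59266782  6.04087699]
```

View pics/s7.png

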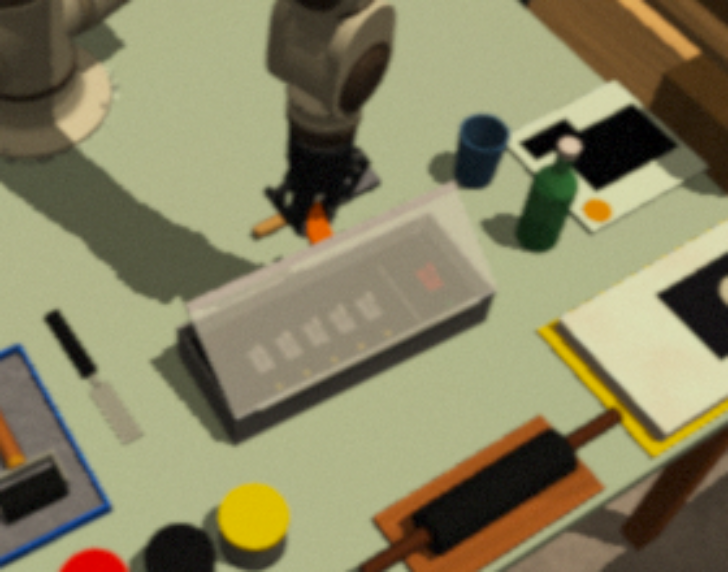

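The guard follows the gripper at about 35°. Continuing to upright.

Emit:
play_rows --targets '[{"fingers": -1,"x": -0.009,"y": 0,"z": -0.013,"wx": 0,"wy": 0,"wz": 0},{"fingers": -1,"x": -0.02,"y": 0,"z": -0.024,"wx": 0,"wy": 0,"wz": 0},{"fingers": -1,"x": -0.031,"y": 0,"z": -0.035,"wx": 0,"wy": 0,"wz": 0},{"fingers": -1,"x": -0.044,"y": 0,"z": -0.044,"wx": 0,"wy": 0,"wz": 0},{"fingers": -1,"x": -0.057,"y": 0,"z": -0.053,"wx": 0,"wy": 0,"wz": 0},{"fingers": -1,"x": -0.071,"y": 0,"z": -0.06,"wx": 0,"wy": 0,"wz": 0},{"fingers": -1,"x": -0.085,"y": 0,"z": -0.066,"wx": 0,"wy": 0,"wz": 0},{"fingers": -1,"x": -0.1,"y": 0,"z": -0.071,"wx": 0,"wy": 0,"wz": 0},{"fingers": -1,"x": -0.116,"y": 0,"z": -0.074,"wx": 0,"wy": 0,"wz": 0},{"fingers": -1,"x": -0.131,"y": 0,"z": -0.076,"wx": 0,"wy": 0,"wz": 0},{"fingers": -1,"x": -0.147,"y": 0,"z": -0.077,"wx": 0,"wy": 0,"wz": 0},{"fingers": -1,"x": -0.153,"y": 0,"z": -0.077,"wx": 0,"wy": 0,"wz": 0},{"fingers": -1,"x": -0.153,"y": 0,"z": -0.077,"wx": 0,"wy": 0,"wz": 0},{"fingers": -1,"x": -0.153,"y": 0,"z": -0.077,"wx": 0,"wy": 0,"wz": 0}]'

```text
time: 15.32
ee_pos: [0.6676, 0.1345, 0.2417]
tcp_rot: [-180.0, 0.0, 177.2]
wrist_force: [0.8, -1.9, 0.5]
opening: 0.0298
```

Run:
```python
from h import *
o=bot.get_obs(); print(o["time"],o["ee_pos"],o["tcp_rot"],o["opening"],o["wrist_force"],o["q"])
h=con(.075,0); p=o["ee_pos"]; print("guard angle",np.degrees(np.arctan2(p[2]+.008-.07,-(p[:2]-h)@[np.cos(np.radians(YC)),np.sin(np.radians(YC))])))
im,d=bot.camera("scene"); cv2.imwrite("pics/s8.png",cv2.resize(im[80:300,180:460],None,fx=2.6,fy=2.6))
```

```text
15.3167 [0.66759406 0.13448263 0.24174583] [-1.79980643e+02  1.32382550e-02  1.77191078e+02] 0.029752939381073096 [ 0.78625195 -1.89409074  0.4964579 ] [ 1.13983049e+01  2.45317364e+01  3.36509190e+01  9.91111000e+01
 -2.20139481e-02  1.42072279e+01]
guard angle 91.98123467774214
```

View pics/s8.png

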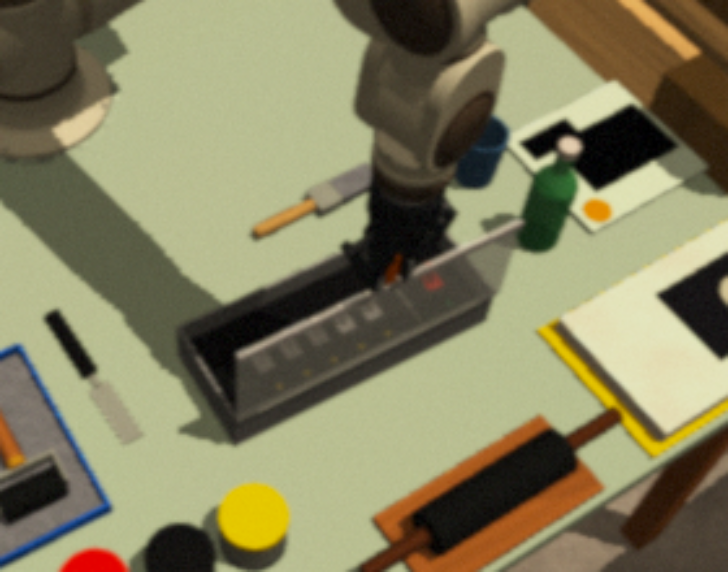

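The guard stands upright at about 92°. Releasing, rising, and moving to the start of the row.

Emit:
play_rows --targets '[{"fingers": 0.0,"x": 0,"y": 0,"z": 0,"wx": 0,"wy": 0,"wz": 0},{"fingers": 0.2,"x": 0,"y": 0,"z": 0,"wx": 0,"wy": 0,"wz": 0},{"fingers": 0.2,"x": 0,"y": 0,"z": 0,"wx": 0,"wy": 0,"wz": 0},{"fingers": 0.2,"x": 0,"y": 0,"z": -0.02,"wx": 0,"wy": 0,"wz": 0},{"fingers": 0.2,"x": 0,"y": 0,"z": -0.05,"wx": 0,"wy": 0,"wz": 0},{"fingers": -0.5,"x": 0.02,"y": 0,"z": -0.07,"wx": 0,"wy": 0,"wz": 0},{"fingers": -1,"x": 0.05,"y": -0.02,"z": -0.07,"wx": 0,"wy": 0,"wz": 0},{"fingers": -1,"x": 0.081,"y": -0.04,"z": -0.07,"wx": 0,"wy": 0,"wz": 0},{"fingers": -1,"x": 0.081,"y": -0.08,"z": -0.05,"wx": 0,"wy": 0,"wz": 0},{"fingers": -1,"x": 0.081,"y": -0.12,"z": -0.03,"wx": 0,"wy": 0,"wz": 0},{"fingers": -1,"x": 0.081,"y": -0.15,"z": 0,"wx": 0,"wy": 0,"wz": 0},{"fingers": -1,"x": 0.081,"y": -0.15,"z": 0.03,"wx": 0,"wy": 0,"wz": 0},{"fingers": -1,"x": 0.081,"y": -0.15,"z": 0.06,"wx": 0,"wy": 0,"wz": 0},{"fingers": -1,"x": 0.081,"y": -0.15,"z": 0.06,"wx": 0,"wy": 0,"wz": 0},{"fingers": -1,"x": 0.081,"y": -0.15,"z": 0.06,"wx": 0,"wy": 0,"wz": 0}]'

```text
time: 16.62
ee_pos: [0.5781, -0.0109, 0.1814]
tcp_rot: [180.0, -0.2, 177.2]
wrist_force: [-0.4, 0.6, 0.7]
opening: 0.0002
```

Run:
```python
from h import *
o=bot.get_obs(); print(o["time"],o["ee_pos"],o["tcp_rot"],o["opening"],o["wrist_force"])
im,d=bot.camera("wrist"); cv2.imwrite("pics/w9.png",im)
for q in("lamp1_tip","lamp5_tip","fan_tip"):
  for r in bot.place_of(q,"wrist")[:2]: print(q,r,fpx(*r["point"],.064))
for y in(-.1145,.0455,.145): print(con(0,y))
im,d=bot.camera("scene"); cv2.imwrite("pics/s9.png",cv2.resize(im[80:300,180:460],None,fx=2.6,fy=2.6))
t=con(0,-.15); print(t,rel([*t,.0665],down(177.2)))
```

```text
16.6167 [ 0.57813185 -0.010935    0.18138836] [ 1.79973223e+02 -1.53114918e-01  1.77214141e+02] 0.000169324564853081 [-0.3964395   0.56316997  0.73424976]
lamp1_tip {'point': [211.8, 322.1], 'confidence': 0.52} [0.58555063 0.02145775 0.064     ]
lamp5_tip {'point': [210.8, 493.9], 'confidence': 0.84} [0.59327391 0.19083366 0.064     ]
fan_tip {'point': [209.8, 555.4], 'confidence': 0.73} [0.596596   0.28479553 0.064     ]
[0.5809067 0.0246367]
[0.58872266 0.18444568]
[0.59358322 0.28382689]
[ 0.57917253 -0.01082092] (array([ 0.0013, -0.0004,  0.1177]), array([0.03, 0.18, 0.07]))
```

View pics/w9.png

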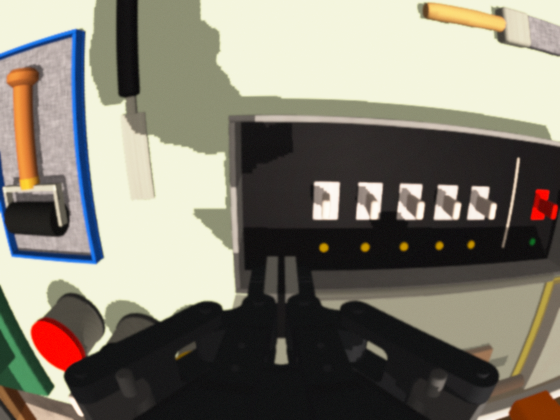

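View pics/s9.png

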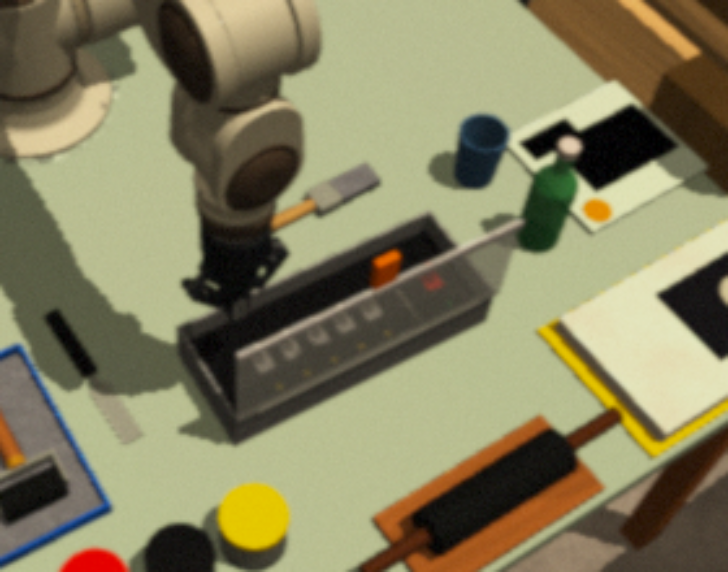

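The guard holds upright and all toggles are in place, lamps at cols 325–480 and the red one at (205,542). Lowering the closed fingers before toggle 1.

Emit:
play_rows --targets '[{"fingers": -1,"x": -0.001,"y": 0,"z": 0.03,"wx": 0,"wy": 0,"wz": 0},{"fingers": -1,"x": -0.001,"y": 0,"z": 0.06,"wx": 0,"wy": 0,"wz": 0},{"fingers": -1,"x": -0.001,"y": 0,"z": 0.09,"wx": 0,"wy": 0,"wz": 0},{"fingers": -1,"x": -0.001,"y": 0,"z": 0.11,"wx": 0,"wy": 0,"wz": 0},{"fingers": -1,"x": -0.001,"y": 0,"z": 0.115,"wx": 0,"wy": 0,"wz": 0},{"fingers": -1,"x": -0.001,"y": 0,"z": 0.115,"wx": 0,"wy": 0,"wz": 0},{"fingers": -1,"x": -0.001,"y": 0,"z": 0.115,"wx": 0,"wy": 0,"wz": 0}]'

```text
time: 17.45
ee_pos: [0.581, -0.0108, 0.0687]
tcp_rot: [180.0, 0.1, 177.2]
wrist_force: [0.2, -0.2, -0.0]
opening: 0.0003
```

Run:
```python
from h import *
o=bot.get_obs(); print(o["time"],o["ee_pos"],o["tcp_rot"],o["opening"],o["wrist_force"])
im,d=bot.camera("wrist"); cv2.imwrite("pics/w10.png",im)
t=con(0.002,-.15); print(t,rel([*t,.0665],down(177.2)))
```

```text
17.45 [ 0.58097696 -0.01080776  0.06874216] [1.79971112e+02 1.01589519e-01 1.77240487e+02] 0.0002818412450093736 [ 0.22791451 -0.21067919 -0.00404144]
[ 0.58117015 -0.01091862] (array([ 0.0001, -0.0001,  0.0027]), array([0.03, 0.16, 0.04]))
```

View pics/w10.png

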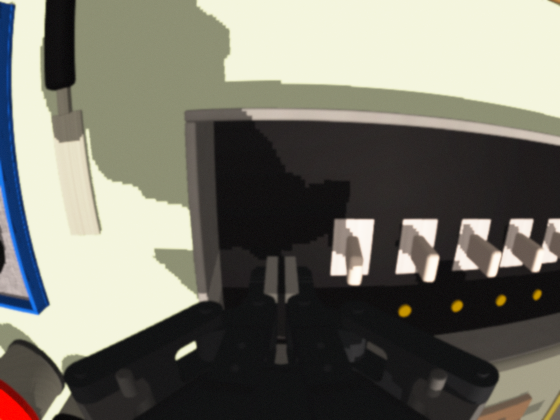

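The fingertips stand between the end wall and toggle 1. Now the single drag.

Emit:
play_rows --targets '[{"fingers": -1,"x": 0,"y": 0.01,"z": 0.002,"wx": 0,"wy": 0,"wz": 0},{"fingers": -1,"x": 0,"y": 0.022,"z": 0.002,"wx": 0,"wy": 0,"wz": 0},{"fingers": -1,"x": 0,"y": 0.034,"z": 0.002,"wx": 0,"wy": 0,"wz": 0},{"fingers": -1,"x": 0,"y": 0.046,"z": 0.002,"wx": 0,"wy": 0,"wz": 0},{"fingers": -1,"x": 0,"y": 0.058,"z": 0.002,"wx": 0,"wy": 0,"wz": 0},{"fingers": -1,"x": 0,"y": 0.07,"z": 0.002,"wx": 0,"wy": 0,"wz": 0},{"fingers": -1,"x": 0,"y": 0.082,"z": 0.002,"wx": 0,"wy": 0,"wz": 0},{"fingers": -1,"x": 0,"y": 0.094,"z": 0.002,"wx": 0,"wy": 0,"wz": 0},{"fingers": -1,"x": 0,"y": 0.106,"z": 0.002,"wx": 0,"wy": 0,"wz": 0},{"fingers": -1,"x": 0,"y": 0.118,"z": 0.002,"wx": 0,"wy": 0,"wz": 0},{"fingers": -1,"x": 0,"y": 0.13,"z": 0.002,"wx": 0,"wy": 0,"wz": 0},{"fingers": -1,"x": 0,"y": 0.142,"z": 0.002,"wx": 0,"wy": 0,"wz": 0},{"fingers": -1,"x": 0,"y": 0.154,"z": 0.002,"wx": 0,"wy": 0,"wz": 0},{"fingers": -1,"x": 0,"y": 0.166,"z": 0.002,"wx": 0,"wy": 0,"wz": 0},{"fingers": -1,"x": 0,"y": 0.178,"z": 0.002,"wx": 0,"wy": 0,"wz": 0},{"fingers": -1,"x": 0,"y": 0.19,"z": 0.002,"wx": 0,"wy": 0,"wz": 0},{"fingers": -1,"x": 0,"y": 0.202,"z": 0.002,"wx": 0,"wy": 0,"wz": 0},{"fingers": -1,"x": 0,"y": 0.214,"z": 0.002,"wx": 0,"wy": 0,"wz": 0},{"fingers": -1,"x": 0,"y": 0.223,"z": 0.002,"wx": 0,"wy": 0,"wz": 0},{"fingers": -1,"x": 0,"y": 0.223,"z": 0.002,"wx": 0,"wy": 0,"wz": 0}]'

```text
time: 19.17
ee_pos: [0.5909, 0.2138, 0.0649]
tcp_rot: [179.9, -0.0, 177.3]
wrist_force: [-0.8, -0.3, 0.2]
opening: -0.0001
```

Run:
```python
from h import *
o=bot.get_obs(); print(o["time"],o["ee_pos"],o["tcp_rot"],o["opening"],o["wrist_force"])
print(con(0.002,.073))
im,d=bot.camera("wrist"); cv2.imwrite("pics/w11.png",im)
im,d=bot.camera("top"); cv2.imwrite("pics/t11.png",cv2.resize(im[150:280,130:330],None,fx=4,fy=4,interpolation=cv2.INTER_CUBIC))
```

```text
19.1667 [0.59086746 0.21383546 0.06486817] [ 1.79932724e+02 -1.30779796e-02  1.77317918e+02] -0.0001290774340258979 [-0.84274845 -0.26922328  0.18525456]
[0.59206365 0.21181515]
```

View pics/w11.png

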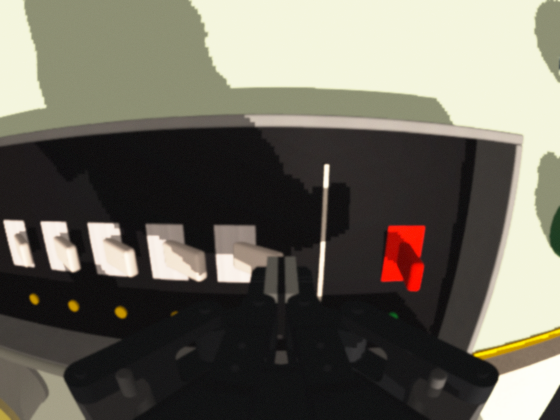

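View pics/t11.png

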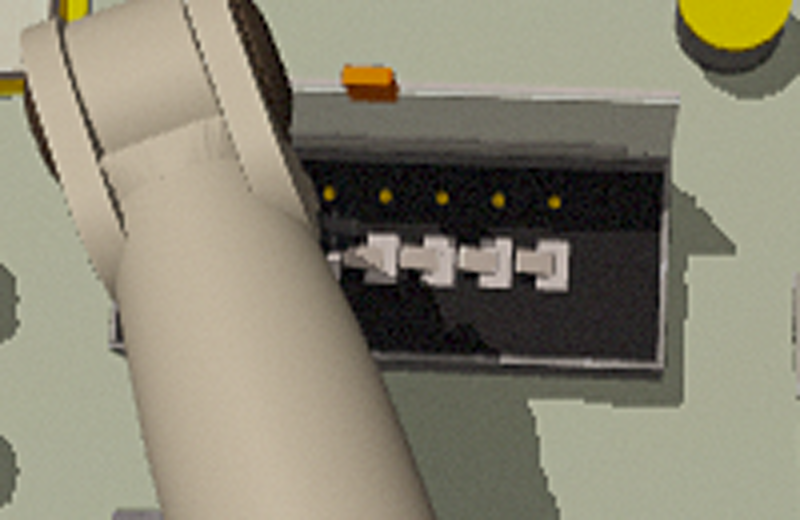

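All five lie folded towards the red one, which is still upright at (255,405). I'll drag 10 mm more for margin on lamp 5, then rise straight up.

Emit:
play_rows --targets '[{"fingers": -1,"x": 0,"y": 0.006,"z": 0,"wx": 0,"wy": 0,"wz": 0},{"fingers": -1,"x": 0,"y": 0.01,"z": 0,"wx": 0,"wy": 0,"wz": 0},{"fingers": -1,"x": 0,"y": 0.01,"z": 0,"wx": 0,"wy": 0,"wz": 0},{"fingers": -1,"x": 0,"y": 0.01,"z": -0.01,"wx": 0,"wy": 0,"wz": 0},{"fingers": -1,"x": 0,"y": 0.01,"z": -0.03,"wx": 0,"wy": 0,"wz": 0},{"fingers": -1,"x": 0,"y": 0.01,"z": -0.04,"wx": 0,"wy": 0,"wz": 0},{"fingers": -1,"x": 0,"y": 0.01,"z": -0.04,"wx": 0,"wy": 0,"wz": 0}]'

```text
time: 19.85
ee_pos: [0.5928, 0.222, 0.1086]
tcp_rot: [179.9, 0.2, 177.2]
wrist_force: [0.4, 0.4, 0.3]
opening: -0.0
```

Run:
```python
from h import *
o=bot.get_obs(); print(o["time"],o["ee_pos"],o["tcp_rot"],o["opening"],o["wrist_force"])
im,d=bot.camera("wrist"); cv2.imwrite("pics/w12.png",im)
for q in("lamp5_tip","fan_tip","lamp1_tip"):
  for r in bot.place_of(q,"wrist")[:2]: print(q,r,fpx(*r["point"],.05))
for y in(.05,.145): print(con(0,y))
im,d=bot.camera("top"); cv2.imwrite("pics/t12.png",cv2.resize(im[150:280,130:330],None,fx=4,fy=4,interpolation=cv2.INTER_CUBIC))
```

```text
19.85 [0.59275999 0.22201413 0.10859014] [179.86521895   0.24668218 177.20671105] -4.5157523542574326e-06 [0.38543451 0.37193364 0.28854444]
lamp5_tip {'point': [234.8, 267.9], 'confidence': 0.77} [0.58985727 0.21225468 0.05      ]
fan_tip {'point': [241.5, 375.9], 'confidence': 0.69} [0.59747385 0.28047102 0.05      ]
[0.58894249 0.18894031]
[0.59358322 0.28382689]
```

View pics/w12.png

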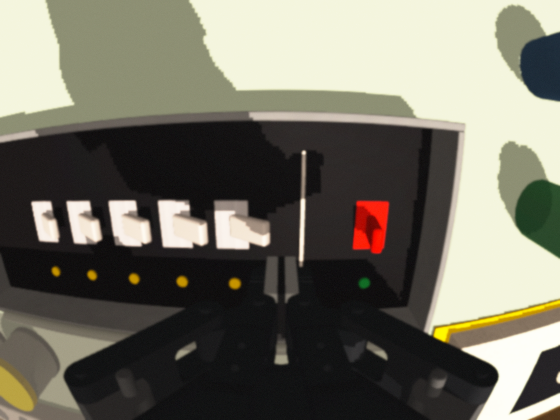

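Run:
```python
from h import *
c=bot.get_calibration("wrist"); T=np.linalg.inv(np.array(c["camera_from_world"]))
im,d=bot.camera("wrist")
v,u=np.mgrid[0:420,0:560]; dx,dy=u-c["cx"],v-c["cy"]; r=np.hypot(dx,dy)+1e-9; k=np.tan(np.minimum(r/c["fx"],1.4))
P=np.stack([k*dx/r*d,k*dy/r*d,d],-1)@T[:3,:3].T+T[:3,3]
a=np.radians(YC); E=np.array([[np.cos(a),np.sin(a)],[-np.sin(a),np.cos(a)]])
L=(P[...,:2]-C0)@E.T; Z=P[...,2]
for y in(-.11,-.07,-.03,.01,.05,.145):
    m=(abs(L[...,0])<.009)&(abs(L[...,1]-y-.012)<.022)&(Z>.037)&(Z<.075)
    if m.sum()>5:
        i=Z[m]; print(y,m.sum(),"ztop",np.percentile(i,[90,97]).round(4),"ymax rel",(L[...,1][m].max()-y).round(4))
```

```text
-0.11 327 ztop [0.0527 0.0531] ymax rel 0.0248
-0.07 482 ztop [0.0519 0.0527] ymax rel 0.0256
-0.03 642 ztop [0.0523 0.0529] ymax rel 0.0249
0.01 829 ztop [0.0522 0.0532] ymax rel 0.0244
0.05 982 ztop [0.0523 0.0531] ymax rel 0.0238
0.145 530 ztop [0.0642 0.0646] ymax rel 0.0083
```

All five lamps top out at about 53 mm (folded) and the fan at 64 mm (upright). Going back to the tab.

Emit:
play_rows --targets '[{"fingers": -1,"x": 0,"y": 0,"z": -0.04,"wx": 0,"wy": 0,"wz": 0},{"fingers": -1,"x": 0,"y": 0,"z": -0.08,"wx": 0,"wy": 0,"wz": 0},{"fingers": -0.5,"x": 0,"y": 0,"z": -0.12,"wx": 0,"wy": 0,"wz": 0},{"fingers": 0.3,"x": 0,"y": 0,"z": -0.16,"wx": 0,"wy": 0,"wz": 0},{"fingers": 0.3,"x": 0,"y": -0.02,"z": -0.195,"wx": 0,"wy": 0,"wz": 0},{"fingers": 0.3,"x": -0.02,"y": -0.045,"z": -0.205,"wx": 0,"wy": 0,"wz": 0},{"fingers": 0.3,"x": -0.05,"y": -0.07,"z": -0.205,"wx": 0,"wy": 0,"wz": 0},{"fingers": 0.3,"x": -0.079,"y": -0.083,"z": -0.205,"wx": 0,"wy": 0,"wz": 0},{"fingers": 0.3,"x": -0.079,"y": -0.083,"z": -0.205,"wx": 0,"wy": 0,"wz": 0},{"fingers": 0.3,"x": -0.079,"y": -0.083,"z": -0.205,"wx": 0,"wy": 0,"wz": 0}]'

```text
time: 20.98
ee_pos: [0.6676, 0.1338, 0.3069]
tcp_rot: [-180.0, -0.2, 177.1]
wrist_force: [-0.3, 1.1, 0.4]
opening: 0.0557
```

Run:
```python
from h import *
o=bot.get_obs(); print(o["time"],o["ee_pos"],o["tcp_rot"],o["opening"],o["wrist_force"])
im,d=bot.camera("wrist"); cv2.imwrite("pics/w13.png",im)
for q in("guard_tab",):
  for r in bot.place_of(q,"wrist")[:2]: print(q,r,fpx(*r["point"],.25))
t=[.6676,.1345]; print(rel([*t,.2417],down(177.2)))
```

```text
20.9833 [0.66761485 0.13382105 0.30688877] [-179.97222361   -0.23274703  177.1039465 ] 0.05567535243920863 [-0.30530032  1.13731443  0.39708747]
guard_tab {'point': [221.8, 283.0], 'confidence': 0.97} [0.65725978 0.13533218 0.25      ]
(array([-0.0017, -0.0006,  0.0677]), array([ 0.02, -0.08,  0.02]))
```

View pics/w13.png

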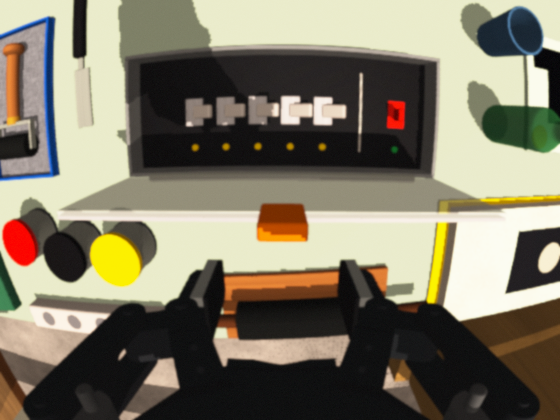

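The tab is centred between the fingers at (222,283). Descending and gripping.

Emit:
play_rows --targets '[{"fingers": 0.3,"x": 0,"y": 0,"z": 0.03,"wx": 0,"wy": 0,"wz": 0},{"fingers": 0.3,"x": 0,"y": 0,"z": 0.055,"wx": 0,"wy": 0,"wz": 0},{"fingers": 0.3,"x": 0,"y": 0,"z": 0.067,"wx": 0,"wy": 0,"wz": 0},{"fingers": 0.3,"x": 0,"y": 0,"z": 0.067,"wx": 0,"wy": 0,"wz": 0},{"fingers": -1,"x": 0,"y": 0,"z": 0.067,"wx": 0,"wy": 0,"wz": 0},{"fingers": -1,"x": 0,"y": 0,"z": 0.067,"wx": 0,"wy": 0,"wz": 0},{"fingers": -1,"x": 0,"y": 0,"z": 0.067,"wx": 0,"wy": 0,"wz": 0},{"fingers": -1,"x": 0,"y": 0,"z": 0.067,"wx": 0,"wy": 0,"wz": 0}]'

```text
time: 21.75
ee_pos: [0.6664, 0.1346, 0.2454]
tcp_rot: [180.0, 0.2, 177.2]
wrist_force: [-2.3, -5.0, 7.3]
opening: 0.0294
```

Run:
```python
from h import *
o=bot.get_obs(); print(o["time"],o["ee_pos"],o["tcp_rot"],o["opening"],o["wrist_force"])
r=.18
for a in range(92,-1,-5):
    f=lambda a:np.array([r*np.cos(np.radians(a)),-r*np.sin(np.radians(a))]); print(a,np.round(f(a)-f(92),3))
```

```text
21.75 [0.66638267 0.13460762 0.24542204] [1.79985970e+02 1.54645787e-01 1.77209138e+02] 0.029424231522138477 [-2.34307289 -5.02118363  7.33126864]
92 [0. 0.]
87 [0.016 0.   ]
82 [0.031 0.002]
77 [0.047 0.005]
72 [0.062 0.009]
67 [0.077 0.014]
62 [0.091 0.021]
57 [0.104 0.029]
52 [0.117 0.038]
47 [0.129 0.048]
42 [0.14  0.059]
37 [0.15  0.072]
32 [0.159 0.085]
27 [0.167 0.098]
22 [0.173 0.112]
17 [0.178 0.127]
12 [0.182 0.142]
7 [0.185 0.158]
2 [0.186 0.174]
```

Emit:
play_rows --targets '[{"fingers": -1,"x": 0.016,"y": 0,"z": 0,"wx": 0,"wy": 0,"wz": 0},{"fingers": -1,"x": 0.031,"y": 0,"z": 0.002,"wx": 0,"wy": 0,"wz": 0},{"fingers": -1,"x": 0.047,"y": 0,"z": 0.005,"wx": 0,"wy": 0,"wz": 0},{"fingers": -1,"x": 0.063,"y": 0,"z": 0.009,"wx": 0,"wy": 0,"wz": 0},{"fingers": -1,"x": 0.078,"y": 0,"z": 0.014,"wx": 0,"wy": 0,"wz": 0},{"fingers": -1,"x": 0.092,"y": 0,"z": 0.021,"wx": 0,"wy": 0,"wz": 0},{"fingers": -1,"x": 0.106,"y": 0,"z": 0.029,"wx": 0,"wy": 0,"wz": 0},{"fingers": -1,"x": 0.119,"y": 0,"z": 0.039,"wx": 0,"wy": 0,"wz": 0},{"fingers": -1,"x": 0.131,"y": 0,"z": 0.049,"wx": 0,"wy": 0,"wz": 0},{"fingers": -1,"x": 0.142,"y": 0,"z": 0.06,"wx": 0,"wy": 0,"wz": 0},{"fingers": -1,"x": 0.152,"y": 0,"z": 0.073,"wx": 0,"wy": 0,"wz": 0},{"fingers": -1,"x": 0.161,"y": 0,"z": 0.086,"wx": 0,"wy": 0,"wz": 0},{"fingers": -1,"x": 0.169,"y": 0,"z": 0.1,"wx": 0,"wy": 0,"wz": 0},{"fingers": -1,"x": 0.176,"y": 0,"z": 0.115,"wx": 0,"wy": 0,"wz": 0},{"fingers": -1,"x": 0.181,"y": 0,"z": 0.13,"wx": 0,"wy": 0,"wz": 0},{"fingers": -1,"x": 0.184,"y": 0,"z": 0.145,"wx": 0,"wy": 0,"wz": 0},{"fingers": -1,"x": 0.186,"y": 0,"z": 0.16,"wx": 0,"wy": 0,"wz": 0},{"fingers": -1,"x": 0.187,"y": 0,"z": 0.174,"wx": 0,"wy": 0,"wz": 0},{"fingers": -1,"x": 0.187,"y": 0,"z": 0.182,"wx": 0,"wy": 0,"wz": 0},{"fingers": -1,"x": 0.187,"y": 0,"z": 0.182,"wx": 0,"wy": 0,"wz": 0}]'

```text
time: 23.42
ee_pos: [0.48, 0.1448, 0.0627]
tcp_rot: [179.9, 0.1, 177.2]
wrist_force: [-2.5, 1.8, 2.5]
opening: 0.0292
```

Run:
```python
from h import *
o=bot.get_obs(); print(o["time"],o["ee_pos"],o["tcp_rot"],o["opening"],o["wrist_force"])
im,d=bot.camera("scene"); cv2.imwrite("pics/s14.png",cv2.resize(im[80:300,180:460],None,fx=2.6,fy=2.6))
```

```text
23.4167 [0.47996735 0.14481153 0.06266762] [1.79876388e+02 9.46387077e-02 1.77242801e+02] 0.029189920315703992 [-2.47762363  1.76457265  2.48064853]
```

View pics/s14.png

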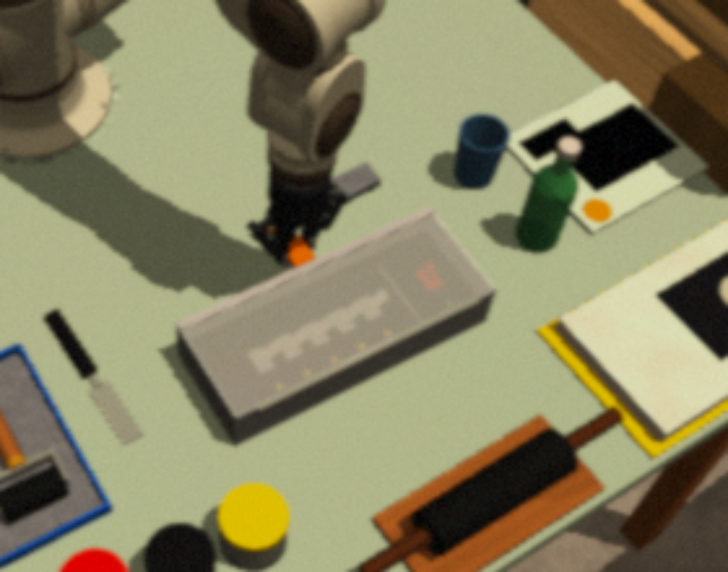

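The guard is down. Pressing a few mm more, then releasing and rising.

Emit:
play_rows --targets '[{"fingers": -1,"x": 0,"y": 0,"z": 0.002,"wx": 0,"wy": 0,"wz": 0},{"fingers": -1,"x": 0,"y": 0,"z": 0.004,"wx": 0,"wy": 0,"wz": 0},{"fingers": -1,"x": 0,"y": 0,"z": 0.004,"wx": 0,"wy": 0,"wz": 0},{"fingers": 0.0,"x": 0,"y": 0,"z": 0.004,"wx": 0,"wy": 0,"wz": 0},{"fingers": 0.3,"x": 0,"y": 0,"z": 0.004,"wx": 0,"wy": 0,"wz": 0},{"fingers": 0.3,"x": 0,"y": 0,"z": 0.004,"wx": 0,"wy": 0,"wz": 0},{"fingers": 0.3,"x": 0,"y": 0,"z": -0.02,"wx": 0,"wy": 0,"wz": 0},{"fingers": 0.3,"x": 0,"y": 0,"z": -0.06,"wx": 0,"wy": 0,"wz": 0},{"fingers": 0.3,"x": 0.03,"y": 0,"z": -0.1,"wx": 0,"wy": 0,"wz": 0},{"fingers": 0.3,"x": 0.06,"y": 0,"z": -0.14,"wx": 0,"wy": 0,"wz": 0},{"fingers": 0.3,"x": 0.1,"y": 0,"z": -0.18,"wx": 0,"wy": 0,"wz": 0},{"fingers": 0.3,"x": 0.12,"y": 0,"z": -0.2,"wx": 0,"wy": 0,"wz": 0},{"fingers": 0.3,"x": 0.12,"y": 0,"z": -0.2,"wx": 0,"wy": 0,"wz": 0},{"fingers": 0.3,"x": 0.12,"y": 0,"z": -0.2,"wx": 0,"wy": 0,"wz": 0}]'

```text
time: 24.63
ee_pos: [0.3587, 0.1503, 0.2651]
tcp_rot: [179.8, 0.3, 177.3]
wrist_force: [0.5, 0.1, 0.2]
opening: 0.0551
```

Run:
```python
from h import *
o=bot.get_obs(); print(o["time"],o["ee_pos"],o["opening"],o["wrist_force"])
im,d=bot.camera("top"); W=cloud("top",d); cv2.imwrite("pics/t15.png",cv2.resize(im[90:310,60:480],None,fx=1.85,fy=1.85))
a=np.radians(YC); E=np.array([[np.cos(a),np.sin(a)],[-np.sin(a),np.cos(a)]]); L=(W[...,:2]-C0)@E.T
for n,lo,hi in(("back",.04,.07),("mid",-.02,.02),("front",-.07,-.05),("tab",-.115,-.09)):
    m=(L[...,0]>lo)&(L[...,0]<hi)&(abs(L[...,1])<(.012 if n=="tab" else .17)); print(n,m.sum(),np.median(W[m][:,2]))
for q in ("brayer_grip","tray"):
    for r in bot.place_of(q,"top")[:1]: print(q,r["confidence"],px2w("top",*r["point"],z=.02))
for q in ["tin_yellow","tin_black","tin_red","oil","jar"]:
    r=bot.look_for(q,"top")[:1]
    if r: print(q,np.round(r[0]["extent"]))
t=np.load("pics/m_brush.npy")
```

```text
24.6333 [0.35873631 0.15029542 0.26510182] 0.05510183613503223 [0.54247379 0.12577791 0.20508575]
back 1304 0.07615993934406007
mid 1774 0.07622725001822228
front 902 0.07671993663950205
tab 95 0.07544984079214334
brayer_grip 0.9 [ 0.50072566 -0.28412725  0.02      ]
tray 0.69 [ 0.50990526 -0.29301666  0.02      ]
tin_yellow [295. 134. 327. 172.]
tin_black [331. 135. 366. 168.]
tin_red [225. 280. 230. 285.]
oil [ 84. 194. 125. 222.]
jar [ 89. 246. 124. 269.]
```

View pics/t15.png

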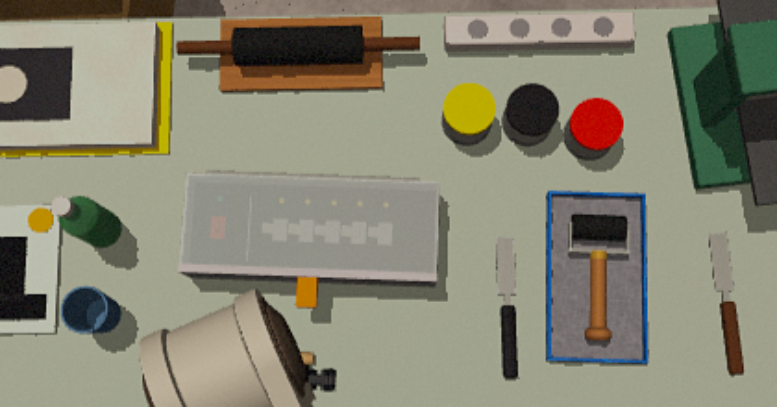

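The guard is flat at 76 mm front and back, the lamps are folded, the red toggle is on, and the brayer is flat in the tray. The bystanders in view are in place. Handing in.

```bash
python3 -c "
from h import *
print(bot.job_done()); print(bot.get_obs()['time'])"
```

```text
the job is handed in; nothing more can be done
None
the job is handed in; nothing more can be done
```

I handed the job in at about 25 s of the 72 s allowed; the hand-in reports no verdict.

**What I did:**
- I gripped the brayer at its balance point and laid it flat in the tray, releasing only after contact.
- I swung the guard up to about 92° by its tab.
- I folded the five lamps in one low drag, with the fingertips about 54 mm above the table.
- I shut the guard again by its tab and moved the arm clear.

**Last checks:**
- **Lamps and fan:** with the guard still open, all five lamp tops measured about 53 mm (folded). The red fan toggle measured 64 mm (upright, on).
- **Guard:** it lies at about 76 mm at back, middle and front, so it is fully shut.
- **Brayer:** it lies flat, about 10–15 mm from the tray centre.
- **Bystanders:** both knives, the tins, bottle and cup look unmoved in the last picture.

**Problems and disagreements:**
- My first move call was refused because keys were missing.
- The first approach to the tab ran joint 6 against its limit, so I redid it with the grasp turned half round.
- In the last check the network mislabelled a spot at the gripper as the red tin; the picture shows the tin in its place.
- The brush was partly hidden by the arm in the last picture; it was in place in the scene view just before.

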